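# Build the power-cut kit tower

### The arm

A 6-joint arm with a two-finger parallel gripper is mounted at the origin on the work surface. World frame = base frame: x ahead of the robot, y to its left, z up, the work surface at z = 0. Lengths are in m, angles in degrees, forces in N, time in s.
With the tool pointing down it reaches from about 0.325 to 0.9 m from the base axis. Payload 6.1 kg.
Tool frame: the origin (TCP) lies where the fingers leave the gripper's body, on its centre line; the fingertips stand 73 mm ahead of it and the grasp point (between the pads) lies 54 mm ahead of it; z points along the fingers, y is the direction in which the jaws open and shut (so a half turn about z gives the same grasp; the last joint's range is limited). The gripper opens to 85 mm and grips with 20 to 120 N. Pads are 22 mm wide; open, the fingers measure 114 mm over their backs; the gripper's body (76 mm by 85 mm) begins 54 mm behind the grasp point. The pads swing forward as they close: fully open they stand 13 mm farther back than shut.
Start: joints at [-76.037, 12.628, 87.462, -0, 79.91, -7.225], TCP at [0.226, -0.583, 0.304] pointing down, gripper open.
Joint ranges: [-170.65, 170.65], [-52.31, 119.04], [5.05, 147.46], [-71.25, 251.25], [11.57, 151.72], [-153.62, 153.62]. Speed limits (degrees/s): [147.25, 147.25, 172.46, 180, 180, 180].

### API

Orientations are given as a 3x3 rotation matrix whose columns are the frame's x, y, z axes.
In Python, from bench import env gives the robot as it stands. The module is installed in compiled form; this text tells all that it offers.
- The arm moves only by the tool apply_moves, never from a script. Its argument "steps" is a list of rows, each a list of 3 entries, a list of its own where there are three numbers: the turn, a rotation vector about the tool's x, y, z in degrees, then the shift along the tool's x, y, z in cm, then the gripper's target within -1 to 1 (shut at 1, half-way at 0, fully open at -1). In form: [[[rx, ry, rz], [x, y, z], gripper], ...]. A call has 1 to 20 rows; each row shifts and turns the commanded pose from where the row before left it, along the tool's axes as they then stand; what a row does not reach is not made up. A row lasts 1/12 s, in which the tool goes at most 41.7 mm and 7.16 degrees, less where a joint would pass 70% of its speed; a pose out of reach is approached as far as the arm can. A call is refused whole if a number of a shift passes 4.17 or a number of a turn 7.16, either way. A call with a gripper value outside its range is refused whole. The fingers move at their own pace and stop on an object; "newtons" is the grip in N (left out, the last holds). Time passes only in rows, so rows that do not move let the fingers close. It gives the time, the measured TCP pose, the force and the opening at its end, in the units of the state.
- env.read_state(): the state, without advancing time (a new reading comes with each control period).
- env.camera(name): name is "scene" or "top" or "wrist"; returns a dict with "img" (384x512x3 uint8, red, green, blue), "depth" (384x512 float32, m along the optical axis (not along the pixel's ray), 0 where there is no reading), "fx", "fy", "cx", "cy" (pixels), "R" (3x3) and "t" (3): a world point X has camera coordinates R X + t; the wrist camera has in their place "tool_from_camera" (4x4, takes a point from camera to tool coordinates, whose origin is the TCP and whose axes are the flange's). Camera axes: x right, y down, z forward; pixel columns grow to the right and rows downward; lengths in m; the calibration is good to about 2 mm. A picture is of the moment at which its call begins: read the wrist's pose just before it.
- env.sign_off(): hands the job in, once; it reports no verdict.
Trained networks look in the newest picture that a camera, given by its name, has taken for a name from the list of things; names that differ only in an ending like _2 or _b are one class to them, and where a whole thing is asked for, a point or a joint stands for the part that bears it (a point fixed in the world has none). Each returns a list of dicts, best first, with "conf" (0 to 1); they miss things now and then, are a little off and sometimes report something else, mostly with a low value. They report only what shows in the picture. A call takes as long as a camera call. They do not tell look-alikes from the thing itself.
- env.boxes_of(camera, query): "centre" ([x, y, z] in m, in the coordinates of the camera as it stood for that picture, good to about 4 mm: the middle of the surface that is visible of it).
- env.trace(camera, query): "pixels" (384x512 bool, what is visible of it).
The state is a dict: "clock": time; "qpos": joint angles; "joint_velocities": joint speeds; "joint_efforts": joint torques, N m; "tool_pos": TCP position; "orientation": TCP orientation; "wrist_force": force on the tool from outside, world axes, zero at the start; "torque": the same for the moment, N m; "grip_width": finger opening in m.
Only numpy, scipy, OpenCV 4.12 (cv2) and the standard library are available. Lean on these libraries where they do the work, as an engineer would, in place of code of your own. Each camera call takes 0.05 s, during which the arm holds its last target.

### The job

Build the power-cut kit tower on the sorting mat, from the bottom up: first the larger cell box in the middle of the mat, next the smaller cell box centred on its lid, both with their long sides along the mat's long side, then the flashlight stand, well upwards, centred on the smaller box. Only then snap the flashlight out of its sprung clip and stand it upright, head up, fully down in the well of the stand. Leave the bulb vial, the single D cell, the 9 V block and the green tub where they stand.

Things in the scene. Friction and masses are not known exactly. Their poses are not given: they have to be found in the camera images.
- mat: sorting mat, fixed flat on the shelf: hard mid-grey silicone rectangle 150 x 110 mm, 4 mm thick. Origin: centre of its underside (its upper face is 4 mm higher); x along its long side, z up
- large_box: larger cell box, loose: closed rigid box 105 (x) x 66 (y) x 38 mm high (z), white plastic below, flat clear lid above, three D cells seen inside; about 0.4 kg. Origin: centre of its underside; x along its long side, z up. Grip it across its 66 mm width. It stands on the shelf at the start
- small_box: smaller cell box, loose: like the larger one but 84 (x) x 56 (y) x 30 mm high (z), three C cells seen inside; about 0.2 kg. Origin: centre of its underside; x along its long side, z up. Grip it across its 56 mm width. It stands on the shelf at the start
- stand: flashlight stand, loose: grey plastic block 52 x 52 mm, 30 mm high, with a round well of 36 mm diameter in the middle of its top, 18 mm deep (well floor 12 mm above the underside), open upwards; about 0.09 kg. Origin: centre of its underside; x and y along its sides, z up. It stands on the shelf at the start
- flashlight: aluminium flashlight, loose, 120 mm long, 0.13 kg. Origin: centre of its flat tail; z along it to the head. Tail cap 28 mm diameter (z 0 to 30), barrel 24 mm (30 to 76), head 34 mm (straight from z 86 to 118), free all round. It starts upright, head up, in the clip: axis over the clip's origin, tail on the clip's base plate, 6 mm above the shelf
- clip: fixed stand with a sprung C-clip (two white jaws) opening to its own -x, roughly to the robot. Origin: underside, on the flashlight's axis; z up. Base 6 mm thick; post behind (+x 18 to 30 mm), top 78 mm up; jaws 57 to 75 mm up. Pulled level to -x (about 6 N) the flashlight snaps out, free after 35 mm; drawn upwards, its tail cap catches under the jaws after 20 mm
- vial: bystander, loose: halogen capsule bulb in an upright glass vial with white cap, 29 mm diameter, 57 mm tall. Origin: centre of its underside
- d_cell: bystander, loose: a single D cell standing upright, 33 mm diameter, 61 mm tall. Origin: centre of its underside
- block_cell: bystander, loose: 9 V block lying flat, 48 (x) x 26 (y) x 17.5 mm high. Origin: centre of its underside
- tub: bystander, loose: green open collection tub, 120 x 120 mm, 75 mm tall, empty. Origin: centre of its underside
Not all that is in view belongs to the job. Leave any turquoise or yellow look-alike of the clip alone.

How it is judged (in metres and radians):
On the way, in this order (a step that is already met when the one before it is completed fails the run):
1. the larger box stands on the mat (horizontal distance between large_box and mat below 0.015 m and z of large_box in the frame of mat below 0.008 m and angle between the x axis of large_box and the x axis of mat, either way round below 0.2 rad and angle between large_box's own z axis and vertical below 0.1 rad), for 0.2 s.
2. the smaller box stands on the larger one (horizontal distance between small_box and large_box below 0.012 m and z of small_box in the frame of large_box between 0.034 and 0.042 m and angle between the x axis of small_box and the x axis of mat, either way round below 0.2 rad and angle between small_box's own z axis and vertical below 0.1 rad), for 0.2 s.
3. the stand stands on the smaller box (horizontal distance between stand and small_box below 0.012 m and z of stand in the frame of small_box between 0.026 and 0.034 m and angle between stand's own z axis and vertical below 0.1 rad), for 0.2 s.
4. the flashlight is taken out of its clip (horizontal distance between flashlight and clip above 0.04 m), for 0.05 s.
5. the flashlight stands in the well (horizontal distance between flashlight and stand below 0.008 m and z of flashlight in the frame of stand between 0.009 and 0.016 m and angle between flashlight's own z axis and vertical below 0.1 rad), for 0.2 s.
At the end, for the whole second after the job is handed in: Larger box flat on the mat, within 15 mm of centre; smaller box flat on it, within 12 mm; long sides within 0.2 rad of the mat's; stand flat on top, well up, within 12 mm; flashlight upright (0.1 rad), head up, in the well, tail within 4 mm of its floor. All released and at rest (all of step 1 and all of step 2 and all of step 3 and all of step 5 and linear speed of each of large_box, small_box, stand, flashlight below 0.02 m/s); the robot touches nothing.
It fails at once if the bulb vial is moved more than 20 mm or tipped (distance of vial from where it was at the start of the episode above 0.02 m or angle between vial's own z axis and vertical above 0.4 rad).
It fails at once if the D cell is moved more than 20 mm or tipped (distance of d_cell from where it was at the start of the episode above 0.02 m or angle between d_cell's own z axis and vertical above 0.4 rad).
It fails at once if the 9 V block is moved more than 20 mm (distance of block_cell from where it was at the start of the episode above 0.02 m).
It fails at once if the green tub is moved more than 20 mm (distance of tub from where it was at the start of the episode above 0.02 m).
It also fails if it takes over 120 s, if anything falls off the work surface, if the arm or the gripper's body presses on something with over 40 N, if the wrist force passes 120 N, or if a joint passes its speed limit or range.

## Working session

There is one attempt and no reset: what is moved stays moved. The work goes in short steps, Python scripts to look and compute and a tool call to move; the robot and the scene stay as the last step left them, time stands still between calls to the robot, and variables do not carry over. Pictures are saved under pics/ and viewed, and the job is handed in when it is done.

Besides the shell and the picture viewer there is one more tool, called after ">>>" by a JSON object that holds its "method" and its "body", one argument or row to a line. apply_moves: Moves the arm, as the interface text tells. Its arguments: {"type":"object","properties":{"steps":{"type":"array"},"newtons":{"type":"number"}},"required":["steps"]}

```bash
mkdir -p pics; cat > h.py <<'E'
import numpy as np, cv2
from bench import env
def save(c,n,crop=None,s=1):
    im=c["img"]
    if crop: im=im[crop[1]:crop[3],crop[0]:crop[2]]
    im=cv2.resize(im,None,fx=s,fy=s,interpolation=cv2.INTER_CUBIC)
    cv2.imwrite("pics/"+n,im[:,:,::-1])
def cloud(c,st=None):
    d=c["depth"];h,w=d.shape
    u,v=np.meshgrid(np.arange(w),np.arange(h))
    P=np.stack([(u-c["cx"])/c["fx"]*d,(v-c["cy"])/c["fy"]*d,d],-1)
    if "R" in c: W=(P-np.array(c["t"]))@np.array(c["R"])
    else:
        T=np.array(c["tool_from_camera"]);P=P@T[:3,:3].T+T[:3,3]
        W=P@np.array(st["orientation"]).T+np.array(st["tool_pos"])
    W[d==0]=np.nan
    return W
E
python3 - <<'E'
from h import *
print(env.read_state())
for n in ["scene","top"]:
    c=env.camera(n); save(c,n+"0.png",s=1.5); print(n,c["fx"],np.array(c["R"]).round(3).tolist(),c["t"])
    W=cloud(c)
    for q in ["mat","large_box","small_box","stand","flashlight","clip","vial","d_cell","block_cell","tub"]:
        for b in env.boxes_of(n,q)[:4]:
            X=np.array(c["R"]).T@(np.array(b["centre"])-c["t"])
            p=b["centre"];print(q,round(b["conf"],2),X.round(3),(round(c["fx"]*p[0]/p[2]+c["cx"]),round(c["fy"]*p[1]/p[2]+c["cy"])))
E
```

```text
{'clock': 0.0, 'qpos': array([-7.60383285e+01,  1.26753386e+01,  8.75274135e+01, -4.00718049e-04,
        7.99092933e+01, -7.22427272e+00]), 'joint_velocities': array([ 0.14408562,  0.02014609, -0.0185949 , -0.0022038 , -0.00187359,
        0.01011791]), 'joint_efforts': array([ 2.04175371e-04, -4.96893704e+01, -3.89395416e+01, -3.36941785e-04,
        1.07988887e-02,  2.08719604e-05]), 'tool_pos': array([ 0.22575974, -0.58229531,  0.30278282]), 'orientation': array([[ 9.32412099e-01,  3.61396527e-01, -4.78505692e-04],
       [ 3.61396764e-01, -9.32410201e-01,  1.89612664e-03],
       [ 2.39089995e-04, -1.94090183e-03, -9.99998088e-01]]), 'wrist_force': array([-1.01606707, -0.67431153,  0.63740504]), 'torque': array([ 0.00542713, -0.03782798, -0.0164721 ]), 'grip_width': 0.08557914977870913}
scene 427.7607697993631 [[0.616, 0.787, -0.016], [0.484, -0.394, -0.781], [-0.621, 0.474, -0.624]] [-0.35567892 -0.26455219  1.38705789]
mat 0.55 [ 0.476 -0.269  0.002] (130, 224)
large_box 0.83 [ 0.654 -0.004  0.038] (271, 203)
small_box 0.94 [0.464 0.012 0.033] (228, 165)
small_box 0.41 [0.555 
[... 440 characters left out ...]
651 0.216 0.047] (339, 164)
top 483.24423027631434 [[-0.014, -1.0, -0.005], [-0.976, 0.014, -0.217], [0.217, 0.001, -0.976]] [-0.03699523  0.61217231  1.21299474]
mat 0.89 [ 0.462 -0.269  0.008] (342, 248)
large_box 0.78 [0.64  0.001 0.042] (241, 183)
small_box 0.68 [0.439 0.022 0.029] (234, 258)
stand 0.9 [0.471 0.235 0.029] (154, 247)
flashlight 0.72 [0.657 0.219 0.003] (164, 181)
flashlight 0.46 [ 0.651 -0.225  0.131] (329, 169)
clip 0.94 [ 0.661 -0.327  0.009] (359, 176)
clip 0.83 [ 0.8   -0.213  0.008] (316, 130)
clip 0.74 [ 0.751 -0.098  0.005] (276, 147)
clip 0.6 [ 0.646 -0.209  0.007] (317, 182)
block_cell 0.63 [ 0.535 -0.124  0.021] (288, 221)
tub 0.64 [0.655 0.22  0.005] (163, 181)
```

View pics/scene0.png

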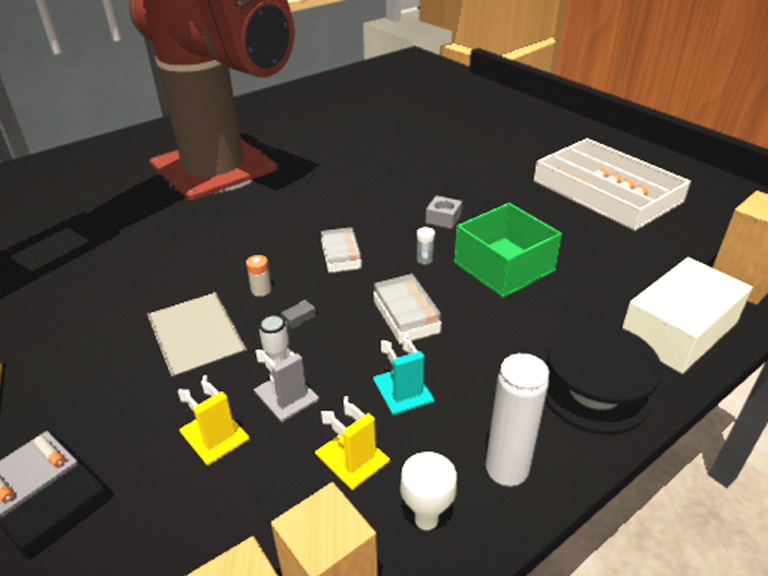

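View pics/top0.png

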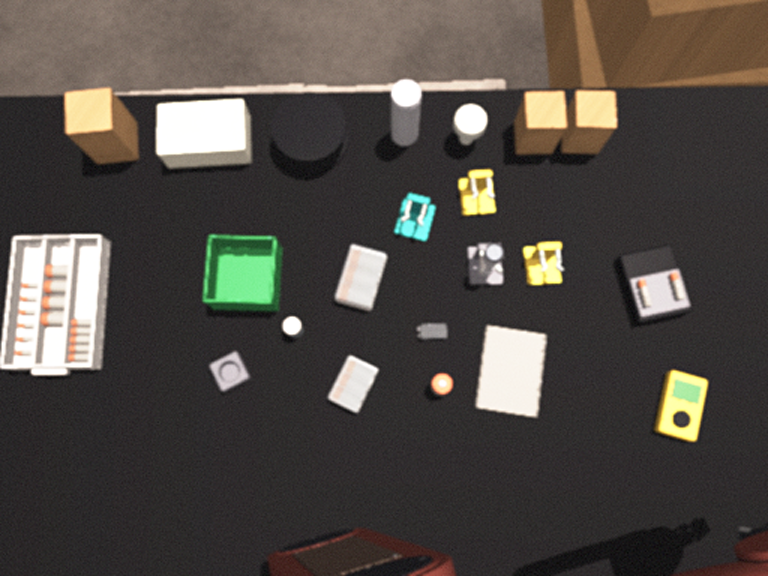

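The candidates are as follows:
- **Clips (scene0 pixels):** the grey clip holding the flashlight at (285,385), two yellow ones at (213,430) and (355,450), and a turquoise one at (405,380). I choose the grey one.
- **Tall look-alikes:** the white bottle at (520,420) and the bulb at (428,490) are not the flashlight.
- **Boxes and stand:** the two white-bottomed boxes at (405,307) and (340,250) are unique. The sorter trays are far off. The stand is the grey block with a well at (443,211).

Next I measure each one.

```bash
cat >> h.py <<'E'
def rect(W,cx,cy,r,zlo,zhi):
    m=(abs(W[...,0]-cx)<r)&(abs(W[...,1]-cy)<r)&(W[...,2]>zlo)&(W[...,2]<zhi)
    P=W[m]
    (c,s,a)=cv2.minAreaRect((P[:,:2]*1000).astype(np.float32))
    B=cv2.boxPoints((c,s,a)); e=[B[1]-B[0],B[2]-B[1]]; l=max(e,key=np.linalg.norm)
    ang=np.degrees(np.arctan2(l[1],l[0]))%180
    return np.round(c,1),np.round(s,1),round(float(ang),1),len(P),np.median(P[:,2]).round(4),np.median(P[:,:2],0).round(4)
E
python3 - <<'E'
from h import *
for n in ["top","scene"]:
    c=env.camera(n); W=cloud(c); print(n)
    if n=="top":save(c,"crop_top.png",(260,120,400,260),4)
    for nm,a in dict(table=(.5,-.05,.03,-.02,.02),mat=(.465,-.269,.09,.002,.009),large=(.64,.0,.075,.03,.05),small=(.45,.015,.06,.022,.04),stand=(.472,.233,.045,.022,.04),flash=(.655,-.226,.04,.115,.14),vial=(.55,.12,.03,.045,.07),dc=(.45,-.145,.03,.045,.07),blk=(.54,-.125,.04,.01,.025),post=(.68,-.226,.05,.065,.09),base=(.68,-.226,.06,.003,.009)).items():
        try: print(nm,*rect(W,*a))
        except Exception as e: print(nm,e)
E
```

```text
top
table [500.7 -50. ] [57.8 58.7] 178.9 476 0.001 [ 0.5002 -0.0511]
mat [ 465.  -269.1] [179.5 180. ] 179.9 2515 0.0047 [ 0.462  -0.2671]
large [639.3   2.8] [ 66.2 105.9] 163.1 918 0.0387 [0.6389 0.0034]
small [445.4  18.1] [56.1 83.9] 153.2 679 0.0307 [0.4454 0.0183]
stand [470.4 237.6] [53.9 52.3] 27.8 264 0.0302 [0.4697 0.2379]
flash [ 654.5 -226.9] [31.1 33.9] 173.2 146 0.1272 [ 0.653  -0.2265]
vial [545.9 123.3] [27.6 26.1] 44.2 98 0.0571 [0.5449 0.1223]
dc [ 441.  -137.2] [28.9 31.1] 178.6 129 0.0605 [ 0.4405 -0.1379]
blk [ 538.  -125.5] [49.  25.8] 88.7 180 0.0181 [ 0.5387 -0.1254]
post [ 659.  -226.6] [52.8 38.7] 0.7 74 0.076 [ 0.6643 -0.2151]
base [ 680.4 -225.9] [119.4 118.7] 89.7 425 0.0051 [ 0.662  -0.2151]
scene
table [500.1 -50. ] [59.7 59.7] 179.9 370 0.0022 [ 0.5003 -0.0512]
mat [ 464.9 -268.9] [179.9 179.8] 0.0 3050 0.0053 [ 0.4743 -0.2703]
large [640.3   5.2] [ 67.8 108.5] 162.6 993 0.04 [6.47e-01 4.00e-04]
small [446.1  19.5] [56.2 89.4] 152.8 471 0.0319 [0.4525 0.0157]
stand [470.2 239.1] [52.9 59.2] 117.3 229 0.0312 [0.4725 0.2362]
flash [ 656.9 -226.7] [33.2 33.4] 145.6 258 0.1274 [ 0.6608 -0.2284]
vial [547.2 124.1] [25.3 28.4] 139.2 108 0.0582 [0.5509 0.1209]
dc [ 440.9 -136.2] [32.7 34.4] 160.0 163 0.0598 [ 0.4469 -0.139 ]
blk [ 540.7 -124.6] [28.6 50.7] 92.2 219 0.019 [ 0.5435 -0.1274]
post [ 661.4 -225.2] [40.2 52.4] 179.4 348 0.0768 [ 0.6762 -0.2312]
base [ 681.1 -226. ] [119.1 118.5] 88.8 608 0.006 [ 0.6863 -0.2416]
```

View pics/crop_top.png

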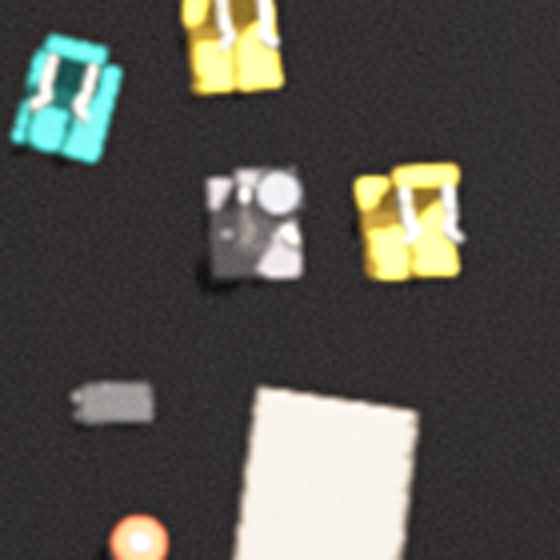

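The crop shows the grey clip with the flashlight head at (279,192) in its jaws, yellow clips to the right and above, and a turquoise one at upper left. I still need the mat rectangle, the clip base and its yaw.

```bash
python3 - <<'E'
from h import *
def mr(P):
    (c,s,a)=cv2.minAreaRect((P[:,:2]*1000).astype(np.float32))
    B=cv2.boxPoints((c,s,a)); e=[B[1]-B[0],B[2]-B[1]]; l=max(e,key=np.linalg.norm)
    return np.round(c,1),np.round(s,1),round(float(np.degrees(np.arctan2(l[1],l[0]))%180),1),len(P)
for n in ["top","scene"]:
    c=env.camera(n);W=cloud(c);g=c["img"].mean(-1)
    m=(g>120)&(abs(W[...,0]-.465)<.12)&(abs(W[...,1]+.269)<.1)&(W[...,2]<.012)
    print("mat",*mr(W[m]))
    for z0,z1 in ((.003,.010),(.05,.09)):
        m=(g>55)&(abs(W[...,0]-.665)<.045)&(abs(W[...,1]+.226)<.05)&(W[...,2]>z0)&(W[...,2]<z1)
        print("clip",z0,*mr(W[m]))
    if n=="scene": save(c,"crop_scene.png",(150,200,250,290),6)
E
```

```text
mat [ 467.5 -267.6] [113.9 155.4] 170.3 2325
clip 0.003 [ 667.8 -226.4] [80.8 81.4] 179.0 228
clip 0.05 [ 659.1 -227.3] [51.7 39.3] 1.5 98
mat [ 485.5 -268.9] [135.8 197.8] 178.5 2193
clip 0.003 [ 664.3 -218.1] [73.1 75.2] 90.8 417
clip 0.05 [ 660.9 -225.3] [40.3 52.6] 178.6 486
```

View pics/crop_scene.png

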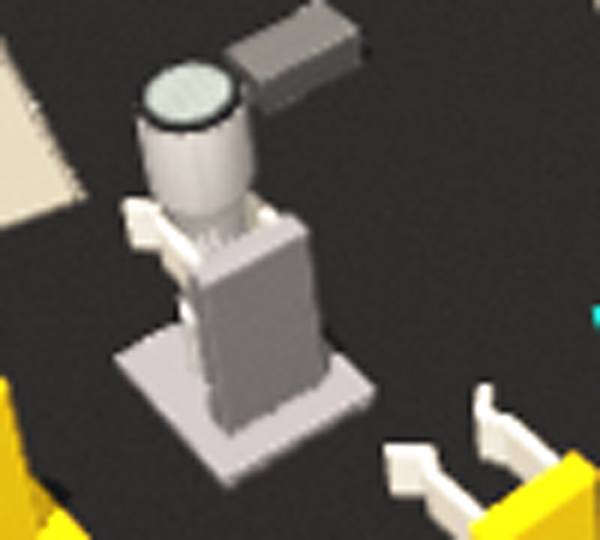

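```bash
cat >> h.py <<'E'
def toplane(c,uv,z):
    R=np.array(c["R"]);t=np.array(c["t"]);uv=np.atleast_2d(uv).astype(float)
    d=np.c_[(uv[:,0]-c["cx"])/c["fx"],(uv[:,1]-c["cy"])/c["fy"],np.ones(len(uv))]@R
    o=-R.T@t
    return o+d*((z-o[2])/d[:,2])[:,None]
E
python3 - <<'E'
from h import *
for n in ["top","scene"]:
    c=env.camera(n);W=cloud(c);g=c["img"].mean(-1)
    m=((g>110)&(abs(W[...,0]-.465)<.12)&(abs(W[...,1]+.269)<.09)).astype(np.uint8)
    m=cv2.morphologyEx(m,cv2.MORPH_OPEN,np.ones((7,7)))
    k,l,s,_=cv2.connectedComponentsWithStats(m);i=1+np.argmax(s[1:,4])
    v,u=np.nonzero(l==i);P=toplane(c,np.c_[u,v],.004)[:,:2]
    C=P.mean(0);Q=np.cov((P-C).T);w,V=np.linalg.eigh(Q)
    print(n,C.round(4),"sizes",np.sqrt(12*w).round(4),"yaw",np.degrees(np.arctan2(V[1,1],V[0,1]))%180)
    print(cv2.minAreaRect((P*1000).astype(np.float32)))
    m=((g>50)&(abs(W[...,0]-.67)<.05)&(abs(W[...,1]+.226)<.05)&(W[...,2]<.011)&(W[...,2]>0.003))
    print(cv2.minAreaRect((W[m][:,:2]*1000).astype(np.float32)),np.ptp(c["img"][m].mean(-1)))
E
```

```text
top [ 0.4656 -0.2664] sizes [0.1126 0.1532] yaw 170.73077992312966
((466.5716857910156, -266.9377746582031), (113.5489273071289, 153.94192504882812), 80.06619262695312)
((672.4739990234375, -227.94769287109375), (95.77884674072266, 96.5019302368164), 83.78858184814453) 204.66666666666666
scene [ 0.471  -0.2666] sizes [0.1077 0.1509] yaw 169.15470415708532
((466.9991455078125, -264.5195617675781), (111.27735900878906, 152.60488891601562), 80.18572998046875)
((663.653564453125, -216.46401977539062), (73.83462524414062, 79.27115631103516), 1.3546558618545532) 165.66666666666666
```

```bash
cat > plan.py <<'E'
import sys
from h import *
from scipy.spatial.transform import Rotation as Ro
# plan.py x y z yaw  : TCP target, tool x at yaw, tool z down
x,y,z,yaw=map(float,sys.argv[1:5]);s=env.read_state()
a=np.radians(yaw);T=np.array([[np.cos(a),np.sin(a),0],[np.sin(a),-np.cos(a),0],[0,0,-1]])
R=np.array(s["orientation"]);rv=Ro.from_matrix(R.T@T).as_rotvec(degrees=True)
d=T.T@(np.array([x,y,z])-s["tool_pos"])*100
print("clock",round(s["clock"],2),"pos",s["tool_pos"].round(4),"yaw",round(np.degrees(np.arctan2(R[1,0],R[0,0])),2),"F",s["wrist_force"].round(1),"w",round(s["grip_width"],4),"q",s["qpos"].round(0))
print("rot",rv.round(2),"then shift cm",d.round(2))
E
python3 plan.py 0.6395 0.003 0.25 -17
```

```text
clock 1.4 pos [ 0.2259 -0.5828  0.3039] yaw 21.19 F [-0.1  0.7 -0.2] w 0.0855 q [-76.  13.  87.   0.  80.  -7.]
rot [ 0.   -0.   38.19] then shift cm [ 22.43 -68.11   5.39]
```

>>> {"method": "apply_moves", "body": {
  "steps": [
    [[0,0,6.36],[0,0,0],-1],
    [[0,0,6.36],[0,0,0],-1],
    [[0,0,6.36],[0,0,0],-1],
    [[0,0,6.36],[0,0,0],-1],
    [[0,0,6.36],[0,0,0],-1],
    [[0,0,6.36],[0,0,0],-1]
  ]
}}

```text
clock: 1.9
tool_pos: [0.2259, -0.5828, 0.3039]
orientation: [[0.955, -0.297, -0.0], [-0.297, -0.955, -0.0], [-0.0, 0.0, -1.0]]
wrist_force: [0.3, -0.6, -0.6]
grip_width: 0.0854
```

>>> {"method": "apply_moves", "body": {
  "steps": [
    [[0,0,0],[1.12,-3.4,0.27],-1],
    [[0,0,0],[1.12,-3.4,0.27],-1],
    [[0,0,0],[1.12,-3.4,0.27],-1],
    [[0,0,0],[1.12,-3.4,0.27],-1],
    [[0,0,0],[1.12,-3.4,0.27],-1],
    [[0,0,0],[1.12,-3.4,0.27],-1],
    [[0,0,0],[1.12,-3.4,0.27],-1],
    [[0,0,0],[1.12,-3.4,0.27],-1],
    [[0,0,0],[1.12,-3.4,0.27],-1],
    [[0,0,0],[1.12,-3.4,0.27],-1],
    [[0,0,0],[1.12,-3.4,0.27],-1],
    [[0,0,0],[1.12,-3.4,0.27],-1],
    [[0,0,0],[1.12,-3.4,0.27],-1],
    [[0,0,0],[1.12,-3.4,0.27],-1],
    [[0,0,0],[1.12,-3.4,0.27],-1],
    [[0,0,0],[1.12,-3.4,0.27],-1],
    [[0,0,0],[1.12,-3.4,0.27],-1],
    [[0,0,0],[1.12,-3.4,0.27],-1],
    [[0,0,0],[1.12,-3.4,0.27],-1],
    [[0,0,0],[1.12,-3.4,0.27],-1]
  ]
}}

```text
clock: 3.57
tool_pos: [0.6395, 0.0039, 0.2498]
orientation: [[0.956, -0.292, 0.0], [-0.292, -0.956, -0.0], [0.0, -0.0, -1.0]]
wrist_force: [0.8, 0.1, 0.3]
grip_width: 0.0857
```

>>> {"method": "apply_moves", "body": {
  "steps": [
    [[0,0,0],[0,0,0],-1],
    [[0,0,0],[0,0,0],-1]
  ]
}}

```text
clock: 3.73
tool_pos: [0.6391, 0.0042, 0.2492]
orientation: [[0.957, -0.289, -0.001], [-0.289, -0.957, 0.0], [-0.001, 0.0, -1.0]]
wrist_force: [-1.0, -0.8, -0.6]
grip_width: 0.0855
```

```bash
cat >> h.py <<'E'
def wrist(n,boxes):
    s=env.read_state();c=env.camera("wrist");save(c,n,s=1.5);W=cloud(c,s)
    for nm,a in boxes.items():
        try: print(nm,*rect(W,*a))
        except Exception as e: print(nm,e)
    return c,W
E
python3 plan.py 0.6395 0.003 0.25 -17; python3 -c "
from h import *
wrist('w1.png',dict(large=(.64,.003,.075,.03,.05),small=(.445,.0185,.06,.022,.04),table=(.6,.06,.02,-.02,.02)))"
```

```text
clock 3.73 pos [0.6391 0.0042 0.2492] yaw -16.78 F [-1.  -0.8 -0.6] w 0.0855 q [ -7.  17.  88.  -0.  75. 100.]
rot [0.01 0.05 0.22] then shift cm [ 0.08  0.1  -0.08]
large [640.5   5.7] [ 66.2 104.3] 163.2 6387 0.0375 [0.6451 0.0048]
small [448.1  19.9] [56.  81.4] 153.4 2094 0.0295 [0.4584 0.0169]
table [600.   64.9] [39.9 30.4] 0.5 607 -0.0002 [0.6022 0.0679]
```

View pics/w1.png

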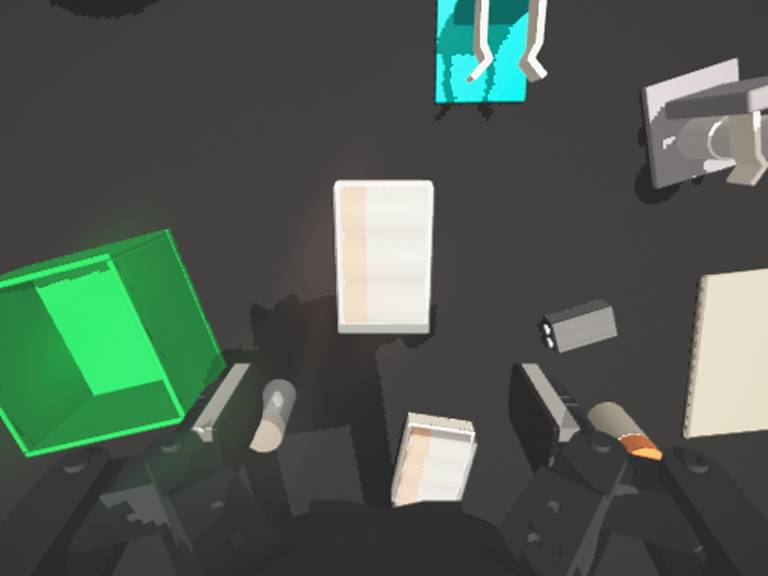

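The wrist view shows the large box centred at (383,257) and aligned with the tool. The vial, block and D cell are clear of the fingers, so I descend.

>>> {"method": "apply_moves", "body": {
  "steps": [
    [[0,0,0],[0.1,0,2.95],-1],
    [[0,0,0],[0,0,2.95],-1],
    [[0,0,0],[0,0,2.95],-1],
    [[0,0,0],[0,0,2.95],-1],
    [[0,0,0],[0,0,2.95],-1],
    [[0,0,0],[0,0,1.95],-1],
    [[0,0,0],[0,0,1.0],-1],
    [[0,0,0],[0,0,0],-1],
    [[0,0,0],[0,0,0],1],
    [[0,0,0],[0,0,0],1],
    [[0,0,0],[0,0,0],1],
    [[0,0,0],[0,0,0],1],
    [[0,0,0],[0,0,0],1],
    [[0,0,0],[0,0,0],1],
    [[0,0,0],[0,0,0],1],
    [[0,0,0],[0,0,0],1]
  ],
  "newtons": 50
}}

```text
clock: 5.12
tool_pos: [0.6412, 0.0016, 0.0755]
orientation: [[0.956, -0.292, 0.004], [-0.292, -0.956, -0.001], [0.004, -0.001, -1.0]]
wrist_force: [-0.1, -1.2, 7.2]
grip_width: 0.0653
```

```bash
python3 plan.py 0.4665 -0.2665 0.18 -9.8
```

```text
clock 5.12 pos [0.6412 0.0016 0.0755] yaw -16.98 F [-0.1 -1.2  7.2] w 0.0653 q [ -7.  29.  93.  -0.  58. 100.]
rot [-0.02 -0.24 -7.18] then shift cm [-12.66  29.39 -10.45]
```

>>> {"method": "apply_moves", "body": {
  "steps": [
    [[0,0,0],[0,0,-0.5],1],
    [[0,0,0],[0,0,-1.5],1],
    [[0,0,0],[0,0,-3],1],
    [[0,0,0],[0,0,-3],1],
    [[0,0,0],[0,0,-2.5],1],
    [[0,0,-3.6],[0,0,0],1],
    [[0,0,-3.6],[0,0,0],1],
    [[0,0,0],[0,0,0],1]
  ]
}}

```text
clock: 5.78
tool_pos: [0.6396, 0.002, 0.1795]
orientation: [[0.986, -0.167, 0.001], [-0.167, -0.986, -0.0], [0.001, 0.0, -1.0]]
wrist_force: [-0.2, 0.1, -3.6]
grip_width: 0.0651
```

```bash
python3 plan.py 0.4665 -0.2665 0.18 -9.8
```

```text
clock 5.78 pos [0.6396 0.002  0.1795] yaw -9.63 F [-0.2  0.1 -3.6] w 0.0651 q [-7. 21. 91. -0. 68. 93.]
rot [ 0.   -0.06  0.17] then shift cm [-12.49  29.4   -0.05]
```

>>> {"method": "apply_moves", "body": {
  "steps": [
    [[0,0,0],[-0.6,1.5,0],1],
    [[0,0,0],[-1.25,2.94,0],1],
    [[0,0,0],[-1.25,2.94,0],1],
    [[0,0,0],[-1.25,2.94,0],1],
    [[0,0,0],[-1.25,2.94,0],1],
    [[0,0,0],[-1.25,2.94,0],1],
    [[0,0,0],[-1.25,2.94,0],1],
    [[0,0,0],[-1.25,2.94,0],1],
    [[0,0,0],[-1.25,2.94,0],1],
    [[0,0,0],[-1.25,2.94,0],1],
    [[0,0,0],[-0.65,1.44,0],1],
    [[0,0,0],[0,0,0],1],
    [[0,0,0],[0,0,0],1],
    [[0,0,0],[0,0,0],1]
  ]
}}

```text
clock: 6.95
tool_pos: [0.4662, -0.2662, 0.1777]
orientation: [[0.985, -0.171, -0.0], [-0.171, -0.985, 0.001], [-0.001, -0.001, -1.0]]
wrist_force: [0.1, 0.1, -4.6]
grip_width: 0.0652
```

```bash
python3 plan.py 0.4665 -0.2665 0.081 -9.8;  python3 -c "
from h import *
c,W=wrist('w2.png',dict(large=(.467,-.267,.075,.12,.16)))
c=env.camera('scene');save(c,'s2.png',(90,120,290,270),4)"
```

```text
clock 6.95 pos [ 0.4662 -0.2662  0.1777] yaw -9.85 F [ 0.1  0.1 -4.6] w 0.0652 q [-38.   8. 107.   0.  65.  62.]
rot [-0.04  0.04 -0.05] then shift cm [0.04 0.03 9.67]
large [ 475.8 -267.5] [101.9 105.1] 131.5 30212 0.1397 [ 0.4822 -0.269 ]
```

View pics/w2.png

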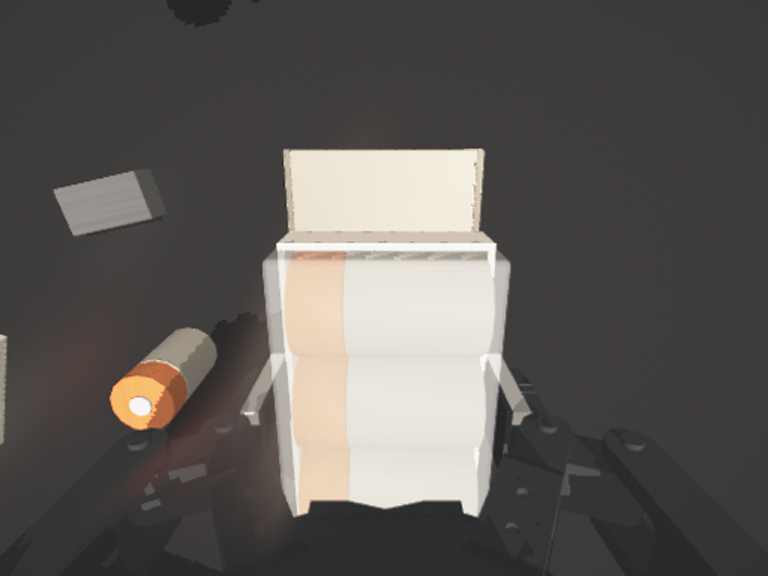

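View pics/s2.png

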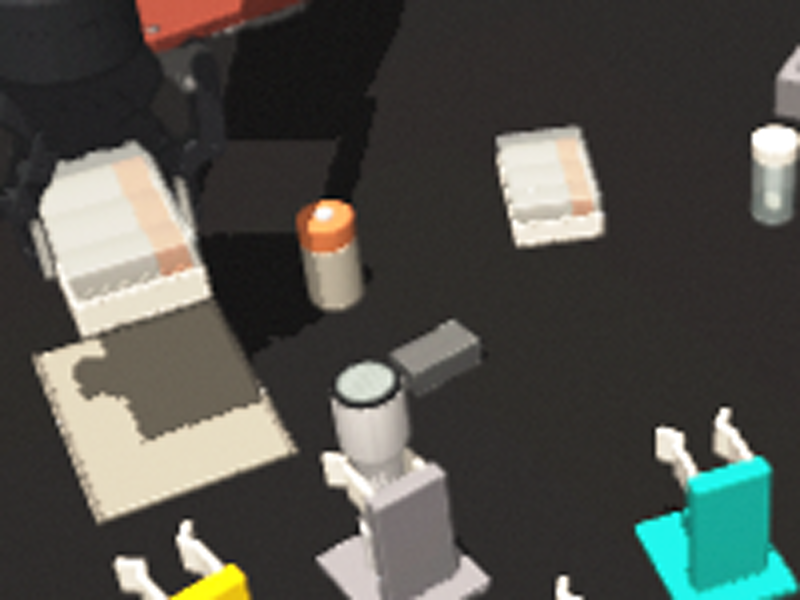

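The large box is held level and aligned. The mat is ahead of it at (384,190) and the D cell is at left (165,380). I check the edge alignment in numbers.

```bash
python3 -c "
from h import *
s=env.read_state();c=env.camera('wrist');W=cloud(c,s);L=(W-s['tool_pos'])@np.array(s['orientation'])*1000
g=c['img'].mean(-1)
m=(g>110)&(W[...,2]<.012)&(W[...,2]>-.01)&(abs(L[...,1])<80)&(L[...,0]<110)
mm=L[m];print('mat far',np.percentile(mm[:,0],[90,97,99.5]),'lat',np.percentile(mm[:,1],[.5,2,98,99.5]))
b=(W[...,2]>.12)&(W[...,2]<.155)&(g>100)&(abs(L[...,1])<34)&(L[...,0]<70);bb=L[b];print('box far',np.percentile(bb[:,0],[90,97,99.5]),np.percentile(bb[:,1],[.5,99.5]),np.percentile(W[b][:,2],[1,50,99]))
"
```

```text
mat far [71.04872188 74.14358615 74.9405849 ] lat [-54.73380927 -53.00978268  52.19972467  54.8192274 ]
box far [48.45285849 50.73859248 50.97134935] [-32.18439467  32.14448654] [0.1237081  0.13971893 0.14103188]
```

>>> {"method": "apply_moves", "body": {
  "steps": [
    [[0,0,0],[0.15,0,2],1],
    [[0,0,0],[0,0,3],1],
    [[0,0,0],[0,0,2.5],1],
    [[0,0,0],[0,0,1.2],1],
    [[0,0,0],[0,0,0.5],1],
    [[0,0,0],[0,0,0.3],1],
    [[0,0,0],[0,0,0.2],1],
    [[0,0,0],[0,0,0],1],
    [[0,0,0],[0,0,0],1]
  ]
}}

```text
clock: 7.85
tool_pos: [0.4688, -0.2674, 0.0822]
orientation: [[0.985, -0.17, 0.002], [-0.17, -0.986, -0.001], [0.002, 0.001, -1.0]]
wrist_force: [0.0, -0.5, -4.1]
grip_width: 0.065
```

```bash
python3 plan.py 0.4665 -0.2665 0.080 -9.8
```

```text
clock 7.85 pos [ 0.4688 -0.2674  0.0822] yaw -9.77 F [ 0.  -0.5 -4.1] w 0.065 q [-38.  17. 109.   0.  54.  62.]
rot [ 0.06 -0.12  0.03] then shift cm [-0.25 -0.05  0.22]
```

Another 2 mm down, then release, letting the fingers rise slightly, and retreat.

>>> {"method": "apply_moves", "body": {
  "steps": [
    [[0,0,0],[-0.1,0,0.1],1],
    [[0,0,0],[0,0,0.15],1],
    [[0,0,0],[0,0,0],1],
    [[0,0,0],[0,0,0],1]
  ]
}}

```text
clock: 8.18
tool_pos: [0.4675, -0.2671, 0.0795]
orientation: [[0.985, -0.17, 0.001], [-0.17, -0.985, -0.001], [0.001, 0.001, -1.0]]
wrist_force: [-1.9, 0.5, 6.2]
grip_width: 0.065
```

>>> {"method": "apply_moves", "body": {
  "steps": [
    [[0,0,0],[0,0,-0.1],-1],
    [[0,0,0],[0,0,0],-1],
    [[0,0,0],[0,0,0],-1],
    [[0,0,0],[0,0,0],-1],
    [[0,0,0],[0,0,0],-1],
    [[0,0,0],[0,0,0],-1],
    [[0,0,0],[0,0,-1],-1],
    [[0,0,0],[0,0,-3],-1],
    [[0,0,0],[0,0,-3.5],-1],
    [[0,0,0],[0,0,-3.5],-1],
    [[0,0,0],[0,0,-3.5],-1],
    [[0,0,0],[0,0,-2],-1],
    [[0,0,0],[0,0,0],-1]
  ]
}}

```text
clock: 9.27
tool_pos: [0.4694, -0.2684, 0.2516]
orientation: [[0.985, -0.17, 0.009], [-0.17, -0.985, -0.007], [0.01, 0.005, -1.0]]
wrist_force: [1.1, -0.3, -0.1]
grip_width: 0.0854
```

```bash
python3 plan.py 0.4455 0.0185 0.25 -27;  python3 -c "
from h import *
c,W=wrist('w3.png',dict(large=(.467,-.267,.075,.035,.055)))
c=env.camera('top');W=cloud(c);print(rect(W,.467,-.267,.075,.035,.055))"
```

```text
clock 9.27 pos [ 0.4694 -0.2684  0.2516] yaw -9.76 F [ 1.1 -0.3 -0.1] w 0.0854 q [-38.   3. 104.   0.  72.  62.]
rot [ 0.21 -0.6  17.23] then shift cm [-15.15 -24.48   0.16]
large [ 465.9 -266.4] [ 66.2 105.4] 170.0 6364 0.0415 [ 0.4706 -0.267 ]
(array([ 439.8, -276.2]), array([58.9, 84.2]), 142.9, 502, np.float64(0.043), array([ 0.4403, -0.2719]))
```

The box sits at (465.9, -266.4) mm, yaw 170°, top at 42 mm, which is within 1 mm of the mat's centre. Next is the small box.

>>> {"method": "apply_moves", "body": {
  "steps": [
    [[0,0,5.75],[0,0,0],-1],
    [[0,0,5.75],[0,0,0],-1],
    [[0,0,5.75],[0,0,0],-1],
    [[0,0,0],[-1.5,-2.45,0],-1],
    [[0,0,0],[-1.5,-2.45,0],-1],
    [[0,0,0],[-1.5,-2.45,0],-1],
    [[0,0,0],[-1.5,-2.45,0],-1],
    [[0,0,0],[-1.5,-2.45,0],-1],
    [[0,0,0],[-1.5,-2.45,0],-1],
    [[0,0,0],[-1.5,-2.45,0],-1],
    [[0,0,0],[-1.5,-2.45,0],-1],
    [[0,0,0],[-1.5,-2.45,0],-1],
    [[0,0,0],[-1.5,-2.45,0],-1],
    [[0,0,0],[0,0,0],-1],
    [[0,0,0],[0,0,0],-1]
  ]
}}

```text
clock: 10.62
tool_pos: [0.4436, 0.021, 0.2428]
orientation: [[0.892, -0.451, -0.003], [-0.451, -0.892, 0.0], [-0.003, 0.001, -1.0]]
wrist_force: [0.4, -1.2, -0.1]
grip_width: 0.0851
```

```bash
python3 plan.py 0.446 0.019 0.08 -27;  python3 -c "
from h import *
c,W=wrist('w4.png',dict(small=(.446,.019,.06,.022,.04)))"
```

```text
clock 10.62 pos [0.4436 0.021  0.2428] yaw -26.84 F [ 0.4 -1.2 -0.1] w 0.0851 q [ -7. -10. 117.  -0.  73. 109.]
rot [0.07 0.16 0.16] then shift cm [ 0.31  0.07 16.28]
small [445.9  20.8] [56.2 83.7] 153.2 4344 0.0296 [0.4489 0.0197]
```

View pics/w4.png

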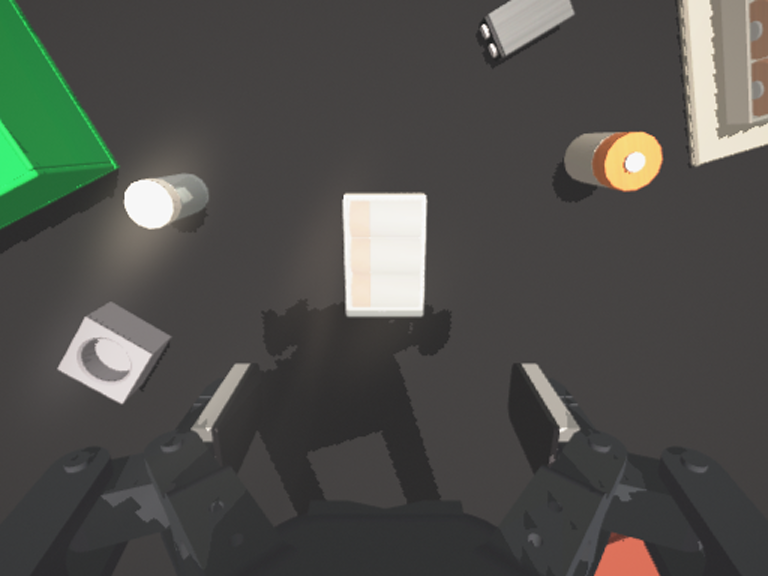

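The wrist view shows the small box at (385,255), aligned and clear. I descend and grip.

>>> {"method": "apply_moves", "body": {
  "steps": [
    [[0,0,0],[0.25,0,2.9],-1],
    [[0,0,0],[0,0,2.9],-1],
    [[0,0,0],[0,0,2.9],-1],
    [[0,0,0],[0,0,2.9],-1],
    [[0,0,0],[0,0,2.6],-1],
    [[0,0,0],[0,0,1.2],-1],
    [[0,0,0],[0,0,0.8],-1],
    [[0,0,0],[0,0,0],-1],
    [[0,0,0],[0,0,0],-1],
    [[0,0,0],[0,0,0],1],
    [[0,0,0],[0,0,0],1],
    [[0,0,0],[0,0,0],1],
    [[0,0,0],[0,0,0],1],
    [[0,0,0],[0,0,0],1],
    [[0,0,0],[0,0,0],1],
    [[0,0,0],[0,0,0],1],
    [[0,0,0],[0,0,0],1]
  ],
  "newtons": 40
}}

```text
clock: 12.08
tool_pos: [0.448, 0.0185, 0.0839]
orientation: [[0.891, -0.454, 0.003], [-0.454, -0.891, -0.001], [0.003, -0.001, -1.0]]
wrist_force: [-1.5, -1.0, 6.5]
grip_width: 0.0551
```

>>> {"method": "apply_moves", "body": {
  "steps": [
    [[0,0,0],[0,0,-0.5],1],
    [[0,0,0],[0,0,-1.5],1],
    [[0,0,0],[0,0,-3],1],
    [[0,0,0],[0,0,-3],1],
    [[0,0,0],[0,0,-3],1],
    [[0,0,0],[0,0,-1],1],
    [[0,0,-5.7],[0,0,0],1],
    [[0,0,-5.7],[0,0,0],1],
    [[0,0,-5.7],[0,0,0],1],
    [[0,0,0],[0,0,0],1]
  ]
}}

```text
clock: 12.92
tool_pos: [0.4464, 0.0187, 0.2017]
orientation: [[0.986, -0.169, -0.001], [-0.169, -0.986, 0.0], [-0.001, 0.0, -1.0]]
wrist_force: [-0.6, 0.7, -1.8]
grip_width: 0.0551
```

```bash
python3 plan.py 0.466 -0.2665 0.19 -9.9
```

```text
clock 12.92 pos [0.4464 0.0187 0.2017] yaw -9.72 F [-0.6  0.7 -1.8] w 0.0551 q [ -8.  -6. 119.   0.  68.  92.]
rot [0.   0.05 0.18] then shift cm [ 6.84 27.76  1.17]
```

>>> {"method": "apply_moves", "body": {
  "steps": [
    [[0,0,0],[0.35,1.4,0],1],
    [[0,0,0],[0.69,2.78,0],1],
    [[0,0,0],[0.69,2.78,0],1],
    [[0,0,0],[0.69,2.78,0],1],
    [[0,0,0],[0.69,2.78,0],1],
    [[0,0,0],[0.69,2.78,0],1],
    [[0,0,0],[0.69,2.78,0],1],
    [[0,0,0],[0.69,2.78,0],1],
    [[0,0,0],[0.69,2.78,0],1],
    [[0,0,0],[0.69,2.78,0],1],
    [[0,0,0],[0.35,1.4,0],1],
    [[0,0,0],[0,0,0],1],
    [[0,0,0],[0,0,0],1],
    [[0,0,0],[0,0,0],1]
  ]
}}

```text
clock: 14.08
tool_pos: [0.4666, -0.2661, 0.2016]
orientation: [[0.985, -0.173, -0.001], [-0.173, -0.985, 0.002], [-0.002, -0.001, -1.0]]
wrist_force: [0.3, -0.1, -1.8]
grip_width: 0.0551
```

```bash
python3 plan.py 0.466 -0.2665 0.19 -9.9; cat > rel.py <<'E'
from h import *
import sys
# held box top z range, base top z range, half-widths
z0,z1,b0,b1,hx,hy,bx,by=map(float,sys.argv[1:9])
s=env.read_state();c=env.camera('wrist');save(c,sys.argv[9],s=1.5);W=cloud(c,s);L=(W-s['tool_pos'])@np.array(s['orientation'])*1000
g=c['img'].mean(-1)
for nm,lo,hi,x,y in (('held',z0,z1,hx,hy),('base',b0,b1,bx,by)):
    m=(g>60)&(W[...,2]>lo)&(W[...,2]<hi)&(abs(L[...,1])<y+8)&(L[...,0]<x+15)&(L[...,0]>5)
    q=L[m];print(nm,'far',np.percentile(q[:,0],[97,99.5]).round(1),'exp',x,'lat',np.percentile(q[:,1],[.5,2,98,99.5]).round(1),'exp',y,'z',np.percentile(W[m][:,2],[2,50,98]).round(4))
E
python3 rel.py 0.13 0.17 0.035 0.05 42 28 52.5 33 w5.png
```

```text
clock 14.08 pos [ 0.4666 -0.2661  0.2016] yaw -9.97 F [ 0.3 -0.1 -1.8] w 0.0551 q [-38.   6. 106.   0.  68.  62.]
rot [-0.08  0.09 -0.07] then shift cm [-0.06  0.05  1.16]
held far [38.6 38.8] exp 42.0 lat [-33.6 -31.8  31.8  33.5] exp 28.0 z [0.1322 0.1471 0.1672]
base far [51.7 52.1] exp 52.5 lat [-31.8 -30.6  32.1  33.1] exp 33.0 z [0.0378 0.0415 0.0428]
```

View pics/w5.png

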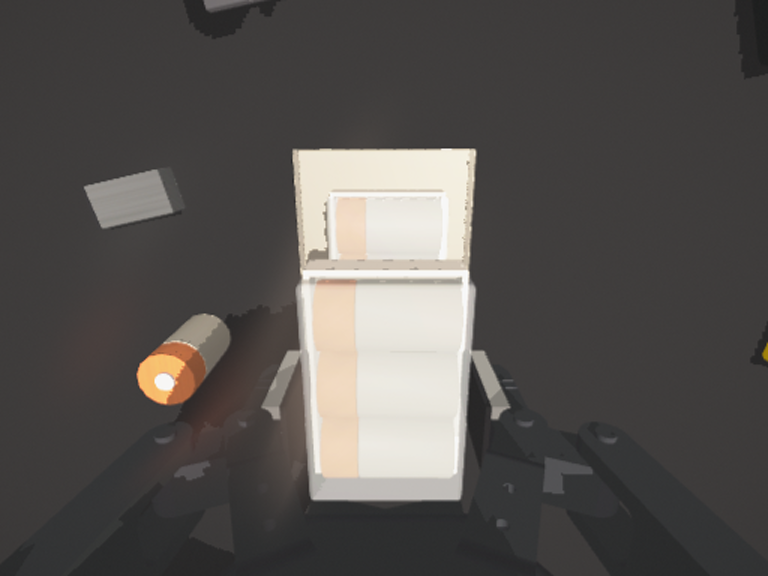

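The small box is held level with its bottom about 84.5 mm below the TCP and about 3 mm back along tool x. I correct that and lower it 7.5 cm.

>>> {"method": "apply_moves", "body": {
  "steps": [
    [[0,0,0],[0.15,0,1.5],1],
    [[0,0,0],[0.15,0,2.5],1],
    [[0,0,0],[0,0,1.8],1],
    [[0,0,0],[0,0,0.8],1],
    [[0,0,0],[0,0,0.4],1],
    [[0,0,0],[0,0,0.2],1],
    [[0,0,0],[0,0,0],1],
    [[0,0,0],[0,0,0],1]
  ]
}}

```text
clock: 14.8
tool_pos: [0.4707, -0.2681, 0.1316]
orientation: [[0.985, -0.172, 0.001], [-0.172, -0.985, -0.001], [0.002, 0.001, -1.0]]
wrist_force: [-0.7, 0.0, -1.7]
grip_width: 0.0551
```

```bash
python3 plan.py 0.4690 -0.2665 0.1265 -9.9
```

```text
clock 14.8 pos [ 0.4707 -0.2681  0.1316] yaw -9.91 F [-0.7  0.  -1.7] w 0.0551 q [-38.  12. 108.   0.  60.  62.]
rot [ 0.05 -0.1  -0.01] then shift cm [-0.19 -0.13  0.51]
```

>>> {"method": "apply_moves", "body": {
  "steps": [
    [[0,0,0],[-0.15,-0.1,0.2],1],
    [[0,0,0],[0,0,0.2],1],
    [[0,0,0],[0,0,0.15],1],
    [[0,0,0],[0,0,0],1],
    [[0,0,0],[0,0,0],1]
  ]
}}

```text
clock: 15.22
tool_pos: [0.4689, -0.2668, 0.1259]
orientation: [[0.985, -0.172, 0.0], [-0.172, -0.985, -0.0], [0.0, 0.0, -1.0]]
wrist_force: [-2.8, 2.6, 5.6]
grip_width: 0.055
```

```bash
python3 plan.py 0.4690 -0.2665 0.1265 -9.9
```

```text
clock 15.22 pos [ 0.4689 -0.2668  0.1259] yaw -9.93 F [-2.8  2.6  5.6] w 0.055 q [-38.  13. 108.   0.  59.  62.]
rot [ 0.01 -0.02 -0.03] then shift cm [ 0.01 -0.03 -0.06]
```

>>> {"method": "apply_moves", "body": {
  "steps": [
    [[0,0,0],[0,0,-0.1],-1],
    [[0,0,0],[0,0,0],-1],
    [[0,0,0],[0,0,0],-1],
    [[0,0,0],[0,0,0],-1],
    [[0,0,0],[0,0,0],-1],
    [[0,0,0],[0,0,0],-1],
    [[0,0,0],[0,0,-1],-1],
    [[0,0,0],[0,0,-3],-1],
    [[0,0,0],[0,0,-3.5],-1],
    [[0,0,0],[0,0,-3.5],-1],
    [[0,0,0],[0,0,-2],-1],
    [[0,0,0],[0,0,-1],-1],
    [[0,0,0],[0,0,0],-1]
  ]
}}

```text
clock: 16.3
tool_pos: [0.4698, -0.2674, 0.2694]
orientation: [[0.985, -0.172, 0.005], [-0.172, -0.985, -0.004], [0.005, 0.003, -1.0]]
wrist_force: [-0.0, 0.3, -0.4]
grip_width: 0.0854
```

```bash
python3 plan.py 0.470 0.238 0.27 -62;python3 plan.py 0.470 0.238 0.27 27.8;  python3 -c "
from h import *
c,W=wrist('w6.png',dict(small=(.467,-.267,.075,.066,.08),large=(.467,-.267,.075,.035,.055)))"
```

```text
clock 16.3 pos [ 0.4698 -0.2674  0.2694] yaw -9.92 F [-0.   0.3 -0.4] w 0.0854 q [-38.   2. 102.   0.  75.  62.]
rot [ 1.000e-02 -3.500e-01  5.208e+01] then shift cm [-44.62 -23.74  -0.06]
clock 16.3 pos [ 0.4698 -0.2674  0.2694] yaw -9.92 F [-0.   0.3 -0.4] w 0.0854 q [-38.   2. 102.   0.  75.  62.]
rot [  0.25  -0.24 -37.72] then shift cm [ 23.59 -44.7   -0.06]
small [ 466.2 -266. ] [56.1 83.3] 170.1 4646 0.0715 [ 0.4693 -0.2663]
large [ 466.4 -266.6] [ 66.1 104.1] 170.0 1112 0.0414 [ 0.5095 -0.2779]
```

View pics/w6.png

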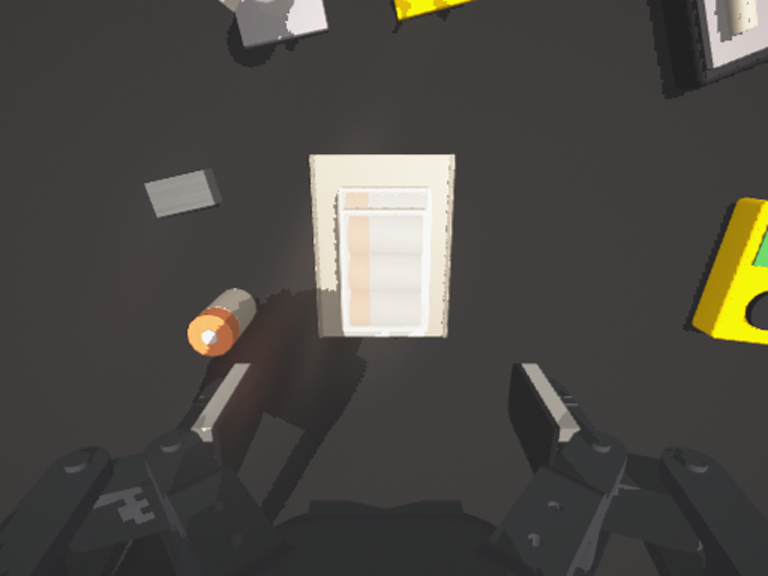

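The tower base is good: small box at (466.2, -266.0), yaw 170.1°, top at 71.5 mm. The picture shows it centred at (385,260), with the D cell untouched. Next is the stand.

>>> {"method": "apply_moves", "body": {
  "steps": [
    [[0,0,-6.3],[0,0,0],-1],
    [[0,0,-6.3],[0,0,0],-1],
    [[0,0,-6.3],[0,0,0],-1],
    [[0,0,-6.3],[0,0,0],-1],
    [[0,0,-6.3],[0,0,0],-1],
    [[0,0,-6.3],[0,0,0],-1]
  ]
}}

```text
clock: 16.85
tool_pos: [0.4676, -0.2658, 0.2628]
orientation: [[0.881, 0.472, -0.004], [0.472, -0.881, 0.003], [-0.002, -0.005, -1.0]]
wrist_force: [-0.5, -0.5, 0.4]
grip_width: 0.0857
```

>>> {"method": "apply_moves", "body": {
  "steps": [
    [[0,0,0],[1.48,-2.8,0],-1],
    [[0,0,0],[1.48,-2.8,0],-1],
    [[0,0,0],[1.48,-2.8,0],-1],
    [[0,0,0],[1.48,-2.8,0],-1],
    [[0,0,0],[1.48,-2.8,0],-1],
    [[0,0,0],[1.48,-2.8,0],-1],
    [[0,0,0],[1.48,-2.8,0],-1],
    [[0,0,0],[1.48,-2.8,0],-1],
    [[0,0,0],[1.48,-2.8,0],-1],
    [[0,0,0],[1.48,-2.8,0],-1],
    [[0,0,0],[1.48,-2.8,0],-1],
    [[0,0,0],[1.48,-2.8,0],-1],
    [[0,0,0],[1.48,-2.8,0],-1],
    [[0,0,0],[1.48,-2.8,0],-1],
    [[0,0,0],[1.48,-2.8,0],-1],
    [[0,0,0],[1.48,-2.8,0],-1],
    [[0,0,0],[0,0,0],-1],
    [[0,0,0],[0,0,0],-1]
  ]
}}

```text
clock: 18.35
tool_pos: [0.4671, 0.241, 0.2632]
orientation: [[0.882, 0.47, -0.004], [0.47, -0.882, -0.002], [-0.005, -0.001, -1.0]]
wrist_force: [0.9, -0.4, -0.5]
grip_width: 0.0854
```

```bash
python3 plan.py 0.470 0.238 0.086 27.8;  python3 -c "
from h import *
c,W=wrist('w7.png',dict(stand=(.47,.238,.045,.022,.04)))"
```

```text
clock 18.35 pos [0.4671 0.241  0.2632] yaw 28.06 F [ 0.9 -0.4 -0.5] w 0.0854 q [ 19.   1. 105.  -0.  75.  81.]
rot [-0.03  0.27  0.26] then shift cm [ 0.12  0.41 17.72]
stand [469.9 240.5] [52.5 52.1] 27.6 1522 0.0293 [0.4712 0.241 ]
```

View pics/w7.png

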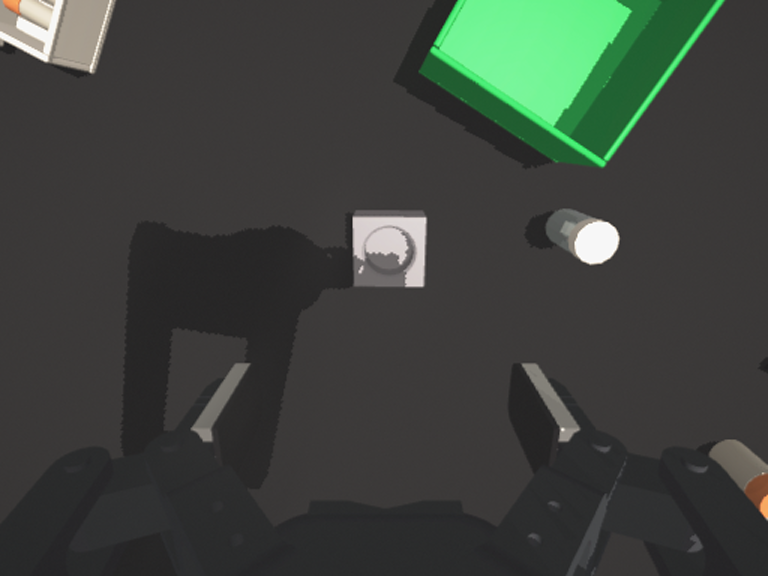

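The stand is at (388,248), well up and aligned; the vial at (585,235) is clear of the right finger's path (it stays at column ≤575 only in perspective, and the computed gap is about 80 mm). I descend and grip.

>>> {"method": "apply_moves", "body": {
  "steps": [
    [[0,0,0],[0.2,0.2,3],-1],
    [[0,0,0],[0,0,3],-1],
    [[0,0,0],[0,0,3],-1],
    [[0,0,0],[0,0,3],-1],
    [[0,0,0],[0,0,3],-1],
    [[0,0,0],[0,0,1.7],-1],
    [[0,0,0],[0,0,0.8],-1],
    [[0,0,0],[0,0,0],-1],
    [[0,0,0],[0,0,0],-1],
    [[0,0,0],[0,0,0],1],
    [[0,0,0],[0,0,0],1],
    [[0,0,0],[0,0,0],1],
    [[0,0,0],[0,0,0],1],
    [[0,0,0],[0,0,0],1],
    [[0,0,0],[0,0,0],1],
    [[0,0,0],[0,0,0],1],
    [[0,0,0],[0,0,0],1]
  ],
  "newtons": 30
}}

```text
clock: 19.82
tool_pos: [0.4723, 0.2397, 0.0926]
orientation: [[0.884, 0.468, 0.003], [0.468, -0.884, 0.001], [0.003, 0.001, -1.0]]
wrist_force: [-1.4, -1.6, 6.9]
grip_width: 0.0511
```

>>> {"method": "apply_moves", "body": {
  "steps": [
    [[0,0,0],[0,0,-0.5],1],
    [[0,0,0],[0,0,-1.5],1],
    [[0,0,0],[0,0,-3],1],
    [[0,0,0],[0,0,-3],1],
    [[0,0,0],[0,0,-3],1],
    [[0,0,0],[0,0,-3],1],
    [[0,0,6.3],[0,0,0],1],
    [[0,0,6.3],[0,0,0],1],
    [[0,0,6.3],[0,0,0],1],
    [[0,0,6.3],[0,0,0],1],
    [[0,0,6.3],[0,0,0],1],
    [[0,0,6.3],[0,0,0],1],
    [[0,0,0],[0,0,0],1]
  ]
}}

```text
clock: 20.9
tool_pos: [0.471, 0.2393, 0.2312]
orientation: [[0.984, -0.176, 0.0], [-0.176, -0.984, 0.0], [0.0, -0.0, -1.0]]
wrist_force: [0.7, 0.7, -1.2]
grip_width: 0.0511
```

```bash
python3 plan.py 0.466 -0.266 0.22 -9.9
```

```text
clock 20.9 pos [0.471  0.2393 0.2312] yaw -10.13 F [ 0.7  0.7 -1.2] w 0.0511 q [ 18.   3. 106.  -0.  71. 119.]
rot [-0.   -0.01 -0.23] then shift cm [ 8.2  49.87  1.12]
```

>>> {"method": "apply_moves", "body": {
  "steps": [
    [[0,0,0],[0.24,1.47,0],1],
    [[0,0,0],[0.48,2.93,0],1],
    [[0,0,0],[0.48,2.93,0],1],
    [[0,0,0],[0.48,2.93,0],1],
    [[0,0,0],[0.48,2.93,0],1],
    [[0,0,0],[0.48,2.93,0],1],
    [[0,0,0],[0.48,2.93,0],1],
    [[0,0,0],[0.48,2.93,0],1],
    [[0,0,0],[0.48,2.93,0],1],
    [[0,0,0],[0.48,2.93,0],1],
    [[0,0,0],[0.48,2.93,0],1],
    [[0,0,0],[0.48,2.93,0],1],
    [[0,0,0],[0.48,2.93,0],1],
    [[0,0,0],[0.48,2.93,0],1],
    [[0,0,0],[0.48,2.93,0],1],
    [[0,0,0],[0.48,2.93,0],1],
    [[0,0,0],[0.48,2.93,0],1],
    [[0,0,0],[0.24,1.47,0],1],
    [[0,0,0],[0,0,0],1],
    [[0,0,0],[0,0,0],1]
  ]
}}

```text
clock: 22.57
tool_pos: [0.4655, -0.2656, 0.2308]
orientation: [[0.985, -0.172, -0.0], [-0.172, -0.985, 0.001], [-0.0, -0.001, -1.0]]
wrist_force: [-0.5, 1.2, -1.9]
grip_width: 0.0508
```

```bash
python3 plan.py 0.466 -0.2665 0.22 -9.9
python3 rel.py 0.155 0.18 0.066 0.08 26 26 42 28 w8.png
```

```text
clock 22.57 pos [ 0.4655 -0.2656  0.2308] yaw -9.91 F [-0.5  1.2 -1.9] w 0.0508 q [-38.   4. 105.   0.  71.  62.]
rot [-0.05  0.03 -0.01] then shift cm [0.06 0.08 1.08]
held far [24.1 24.3] exp 26.0 lat [-31.5 -29.5  29.5  31.4] exp 26.0 z [0.1561 0.1674 0.1776]
base far [41.5 42.2] exp 42.0 lat [-27.2 -26.2  27.   27.9] exp 28.0 z [0.0698 0.0715 0.0729]
```

View pics/w8.png

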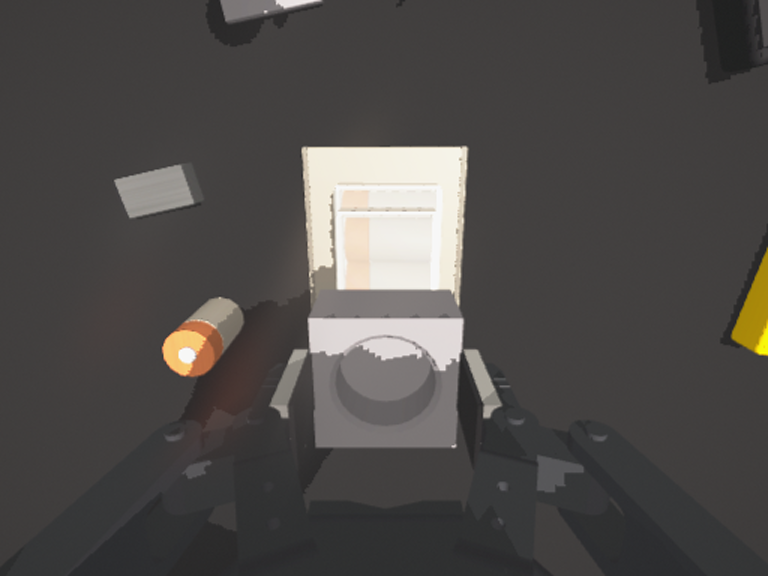

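The stand is held level, well up, at (387,375), bottom about 93.4 mm below the TCP and 1.7 mm back. I lower it 6.5 cm.

>>> {"method": "apply_moves", "body": {
  "steps": [
    [[0,0,0],[0.1,0,1.5],1],
    [[0,0,0],[0.05,0,2.2],1],
    [[0,0,0],[0,0,1.5],1],
    [[0,0,0],[0,0,0.6],1],
    [[0,0,0],[0,0,0.3],1],
    [[0,0,0],[0,0,0.1],1],
    [[0,0,0],[0,0,0],1],
    [[0,0,0],[0,0,0],1]
  ]
}}

```text
clock: 23.28
tool_pos: [0.4679, -0.2659, 0.1701]
orientation: [[0.985, -0.172, 0.002], [-0.172, -0.985, -0.001], [0.002, 0.001, -1.0]]
wrist_force: [-0.3, 0.1, -0.8]
grip_width: 0.051
```

```bash
python3 plan.py 0.4670 -0.2660 0.1655 -9.9
```

```text
clock 23.28 pos [ 0.4679 -0.2659  0.1701] yaw -9.89 F [-0.3  0.1 -0.8] w 0.051 q [-38.   9. 107.   0.  64.  62.]
rot [ 0.05 -0.1   0.01] then shift cm [-0.09  0.02  0.46]
```

>>> {"method": "apply_moves", "body": {
  "steps": [
    [[0,0,0],[-0.08,0,0.2],1],
    [[0,0,0],[0,0,0.2],1],
    [[0,0,0],[0,0,0.1],1],
    [[0,0,0],[0,0,0],1],
    [[0,0,0],[0,0,0],1]
  ]
}}

```text
clock: 23.7
tool_pos: [0.4666, -0.2658, 0.1647]
orientation: [[0.985, -0.172, 0.0], [-0.172, -0.985, -0.0], [0.0, 0.0, -1.0]]
wrist_force: [-1.8, 1.7, 5.2]
grip_width: 0.0508
```

```bash
python3 plan.py 0.4670 -0.2660 0.1655 -9.9
```

```text
clock 23.7 pos [ 0.4666 -0.2658  0.1647] yaw -9.93 F [-1.8  1.7  5.2] w 0.0508 q [-38.   9. 108.  -0.  63.  62.]
rot [ 0.02 -0.03 -0.03] then shift cm [ 0.04  0.01 -0.08]
```

>>> {"method": "apply_moves", "body": {
  "steps": [
    [[0,0,0],[0,0,-0.1],-1],
    [[0,0,0],[0,0,0],-1],
    [[0,0,0],[0,0,0],-1],
    [[0,0,0],[0,0,0],-1],
    [[0,0,0],[0,0,0],-1],
    [[0,0,0],[0,0,0],-1],
    [[0,0,0],[0,0,-1],-1],
    [[0,0,0],[0,0,-3],-1],
    [[0,0,0],[0,0,-3.5],-1],
    [[0,0,0],[0,0,-3.5],-1],
    [[0,0,0],[0,0,-2],-1],
    [[0,0,0],[0,0,-1],-1],
    [[0,0,0],[0,0,0],-1]
  ]
}}

```text
clock: 24.78
tool_pos: [0.4674, -0.2664, 0.3084]
orientation: [[0.985, -0.172, 0.005], [-0.172, -0.985, -0.004], [0.005, 0.003, -1.0]]
wrist_force: [0.8, -0.8, -0.4]
grip_width: 0.0856
```

```bash
python3 plan.py 0.655 -0.227 0.30 90;python3 plan.py 0.655 -0.227 0.30 -90;  python3 -c "
from h import *
c,W=wrist('w9.png',dict(stand=(.467,-.267,.06,.097,.11),small=(.467,-.267,.075,.066,.08),large=(.467,-.267,.075,.035,.055),flash=(.655,-.227,.04,.115,.14)))"
```

```text
clock 24.78 pos [ 0.4674 -0.2664  0.3084] yaw -9.92 F [ 0.8 -0.8 -0.4] w 0.0856 q [-38.   0. 100.  -0.  79.  62.]
rot [ 3.700e-01 -8.000e-02 -9.992e+01] then shift cm [ 3.94 18.76  0.84]
clock 24.78 pos [ 0.4674 -0.2664  0.3084] yaw -9.92 F [ 0.8 -0.8 -0.4] w 0.0856 q [-38.   0. 100.  -0.  79.  62.]
rot [-7.000e-02 -3.500e-01  8.008e+01] then shift cm [ -3.94 -18.76   0.84]
stand [ 464.6 -265.1] [52.  52.5] 170.0 1676 0.1014 [ 0.4658 -0.2651]
small [ 465.8 -265.9] [56.2 83.8] 170.2 1027 0.0714 [ 0.4972 -0.2705]
large [ 466.8 -266.5] [ 66.  103.4] 169.9 866 0.0414 [ 0.5098 -0.2799]
flash [0. 0.] [0. 0.] 0.0 0 nan [nan nan]
  return _methods._mean(a, axis=axis, dtype=dtype,
  ret = ret.dtype.type(ret / rcount)
  ret = um.true_divide(
```

View pics/w9.png

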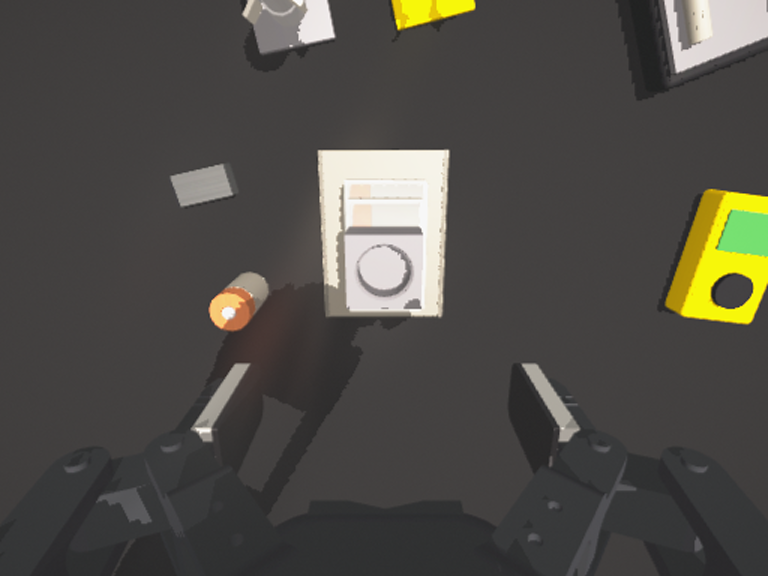

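The stand is on the small box, well up at (385,270), within 2 mm of centre. Before the clip, I turn the tool by 100° so the jaws open along the pull direction. I half-close the fingers to measure where their tips stand.

```bash
cat > tips.py <<'E'
from h import *
s=env.read_state();c=env.camera('wrist');W=cloud(c,s);L=(W-s['tool_pos'])@np.array(s['orientation'])*1000
m=(L[...,2]>20)&(L[...,2]<110)&(abs(L[...,0])<25)&(abs(L[...,1])<62)
for sg in (1,-1):
    q=L[m&(L[...,1]*sg>0)]; print(s['grip_width'],'tip z',np.percentile(q[:,2],[90,99,99.8]).round(1),'y',np.percentile(abs(q[q[:,2]>55][:,1]),[1,50,99]).round(1))
E
python3 tips.py
```

```text
0.08550296224641604 tip z [52.1 58.3 59.8] y [42.3 42.6 48.9]
0.08550296224641604 tip z [52.1 58.4 59.4] y [42.4 42.8 48.4]
```

>>> {"method": "apply_moves", "body": {
  "steps": [
    [[0,0,-6.66],[0,0,0],0],
    [[0,0,-6.66],[0,0,0],0],
    [[0,0,-6.66],[0,0,0],0],
    [[0,0,-6.66],[0,0,0],0],
    [[0,0,-6.66],[0,0,0],0],
    [[0,0,-6.66],[0,0,0],0],
    [[0,0,-6.66],[0,0,0],0],
    [[0,0,-6.66],[0,0,0],0],
    [[0,0,-6.66],[0,0,0],0],
    [[0,0,-6.66],[0,0,0],0],
    [[0,0,-6.66],[0,0,0],0],
    [[0,0,-6.66],[0,0,0],0],
    [[0,0,-6.66],[0,0,0],0],
    [[0,0,-6.66],[0,0,0],0],
    [[0,0,-6.66],[0,0,0],0],
    [[0,0,0],[0,0,0],0]
  ]
}}

```text
clock: 26.22
tool_pos: [0.4655, -0.2649, 0.302]
orientation: [[-0.004, 1.0, -0.004], [1.0, 0.004, 0.003], [0.003, -0.004, -1.0]]
wrist_force: [-0.0, -0.3, -0.3]
grip_width: 0.0426
```

```bash
python3 tips.py; python3 plan.py 0.655 -0.227 0.30 90
```

```text
0.042616809548367614 tip z [59.3 68.8 70.6] y [21.  22.6 34.4]
0.042616809548367614 tip z [59.2 68.7 70.5] y [21.4 23.2 34.7]
clock 26.27 pos [ 0.4656 -0.265   0.3023] yaw 89.85 F [-0.2 -0.1 -0.6] w 0.0426 q [-38.   1. 101.   0.  79. -38.]
rot [-0.2  -0.15 -0.15] then shift cm [ 3.8  18.94  0.23]
```

>>> {"method": "apply_moves", "body": {
  "steps": [
    [[0,0,0],[0.63,3.15,0],-1],
    [[0,0,0],[0.63,3.15,0],-1],
    [[0,0,0],[0.63,3.15,0],-1],
    [[0,0,0],[0.63,3.15,0],-1],
    [[0,0,0],[0.63,3.15,0],-1],
    [[0,0,0],[0.63,3.15,0],-1],
    [[0,0,0],[0,0,0],-1],
    [[0,0,0],[0,0,0],-1],
    [[0,0,0],[0,0,0],-1],
    [[0,0,0],[0,0,0],-1]
  ]
}}

```text
clock: 27.1
tool_pos: [0.6545, -0.2282, 0.3044]
orientation: [[0.002, 1.0, -0.001], [1.0, -0.002, 0.0], [0.0, -0.001, -1.0]]
wrist_force: [-0.4, -0.3, -0.1]
grip_width: 0.0857
```

```bash
python3 plan.py 0.656 -0.227 0.162 90;  python3 -c "
from h import *
c,W=wrist('w10.png',dict(flash=(.655,-.227,.04,.115,.14)))
g=c['img'].mean(-1)
m=(abs(W[...,0]-.67)<.06)&(abs(W[...,1]+.226)<.06)&(W[...,2]>.003)&(W[...,2]<.009)&(g>75)
print('base',cv2.minAreaRect((W[m][:,:2]*1000).astype(np.float32)))
m=(abs(W[...,0]-.68)<.06)&(abs(W[...,1]+.226)<.06)&(W[...,2]>.05)&(W[...,2]<.085)
P=W[m]
for a,b in ((.05,.0765),(.0765,.085)):
  q=P[(P[:,2]>a)&(P[:,2]<b)];print(a,cv2.minAreaRect((q[:,:2]*1000).astype(np.float32)))
"
```

```text
clock 27.1 pos [ 0.6545 -0.2282  0.3044] yaw 89.86 F [-0.4 -0.3 -0.1] w 0.0857 q [-26.  22.  76.  -0.  82. -26.]
rot [-0.07 -0.02 -0.14] then shift cm [ 0.12  0.15 14.24]
flash [ 655.  -224.4] [32.9 33. ] 108.7 1089 0.1257 [ 0.6553 -0.2232]
base ((663.0301513671875, -224.65850830078125), (69.74174499511719, 59.980316162109375), 1.047956109046936)
0.05 ((659.1755981445312, -224.48899841308594), (50.79112243652344, 39.427978515625), 1.144516110420227)
0.0765 ((678.9408569335938, -224.1140594482422), (10.781881332397461, 38.62102127075195), 1.6609731912612915)
```

View pics/w10.png

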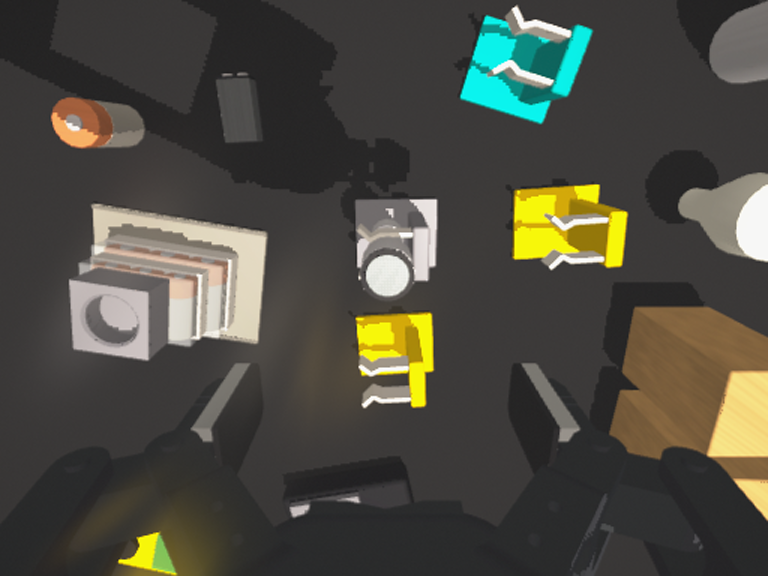

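The flashlight head is at (387,275) in the grey clip, with lateral neighbours well clear. I descend to grip the head.

>>> {"method": "apply_moves", "body": {
  "steps": [
    [[0,0,0],[0.25,0.05,3],-1],
    [[0,0,0],[0,0,3],-1],
    [[0,0,0],[0,0,3],-1],
    [[0,0,0],[0,0,2.5],-1],
    [[0,0,0],[0,0,1.7],-1],
    [[0,0,0],[0,0,1],-1],
    [[0,0,0],[0,0,0],-1],
    [[0,0,0],[0,0,0],-1],
    [[0,0,0],[0,0,0],-1]
  ],
  "newtons": 60
}}

```text
clock: 27.9
tool_pos: [0.6567, -0.2261, 0.1652]
orientation: [[0.001, 1.0, 0.003], [1.0, -0.001, -0.001], [-0.001, 0.003, -1.0]]
wrist_force: [1.0, -0.7, 0.4]
grip_width: 0.0855
```

```bash
python3 plan.py 0.655 -0.2255 0.161 91.2;  python3 -c "
from h import *
c,W=wrist('w11.png',dict(flash=(.655,-.227,.03,.115,.14)))"
```

```text
clock 27.9 pos [ 0.6567 -0.2261  0.1652] yaw 89.95 F [ 1.  -0.7  0.4] w 0.0855 q [-25.  29.  82.   0.  69. -25.]
rot [ 0.17  0.08 -1.25] then shift cm [ 0.06 -0.17  0.42]
flash [ 655.4 -224.9] [33.2 34.1] 91.0 4382 0.1256 [ 0.6552 -0.2215]
```

View pics/w11.png

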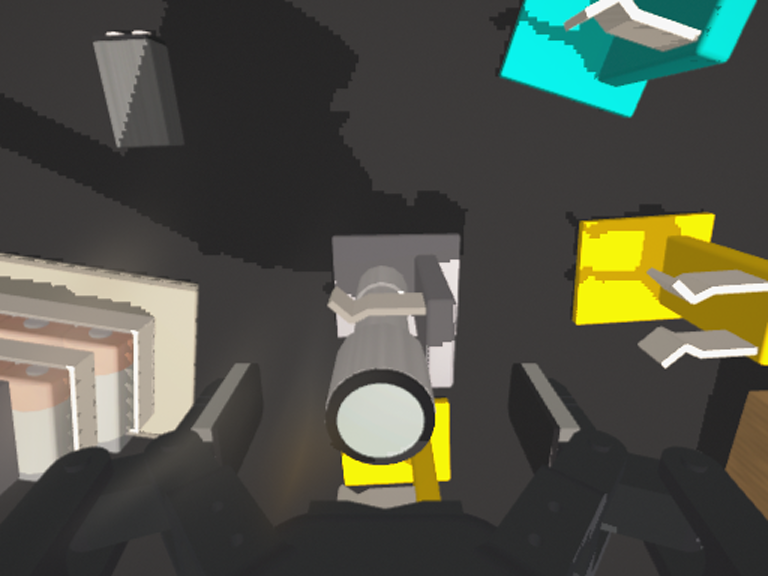

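The head is at (381,417), between the pads and centred. I trim and close.

>>> {"method": "apply_moves", "body": {
  "steps": [
    [[0,0,-1.2],[0.1,-0.1,0.2],-1],
    [[0,0,0],[0,0,0],-1],
    [[0,0,0],[0,0,0],1],
    [[0,0,0],[0,0,0],1],
    [[0,0,0],[0,0,0],1],
    [[0,0,0],[0,0,0],1],
    [[0,0,0],[0,0,0],1],
    [[0,0,0],[0,0,0],1],
    [[0,0,0],[0,0,0],1],
    [[0,0,0],[0,0,0],1],
    [[0,0,0],[0,0,0],1],
    [[0,0,0],[0,0,0],1]
  ]
}}

```text
clock: 28.95
tool_pos: [0.6552, -0.2244, 0.1611]
orientation: [[-0.021, 1.0, 0.001], [1.0, 0.021, -0.0], [-0.0, 0.001, -1.0]]
wrist_force: [0.8, -0.1, 3.0]
grip_width: 0.0327
```

```bash
python3 plan.py 0.655 -0.2255 0.161 91.2; python3 tips.py
```

```text
clock 28.95 pos [ 0.6552 -0.2244  0.1611] yaw 91.18 F [ 0.8 -0.1  3. ] w 0.0327 q [-25.  29.  83.   0.  68. -27.]
rot [ 0.03  0.01 -0.02] then shift cm [-0.1  -0.02  0.01]
0.03265750929249492 tip z [ 87.6 104.7 109.1] y [ 0.1 17.9 29.5]
0.03265750929249492 tip z [ 85.8 101.3 103.9] y [ 0.5 11.8 29.1]
```

Gripped (opening 32.7 mm). I lift a few mm so the tail doesn't drag, then pull level along the clip's -x.

>>> {"method": "apply_moves", "body": {
  "steps": [
    [[0,0,0],[0,0,-0.4],1],
    [[0,0,0],[0,0,0],1],
    [[0,0,0],[0,-0.5,0],1],
    [[0,0,0],[0,-0.5,0],1],
    [[0,0,0],[0,-0.5,0],1],
    [[0,0,0],[0,-0.5,0],1],
    [[0,0,0],[0,-0.6,0],1],
    [[0,0,0],[0,-0.7,0],1],
    [[0,0,0],[0,-0.7,0],1],
    [[0,0,0],[0,-0.7,0],1],
    [[0,0,0],[0,-0.7,0],1],
    [[0,0,0],[0,-0.6,0],1],
    [[0,0,0],[0,-0.5,0],1],
    [[0,0,0],[0,0,0],1],
    [[0,0,0],[0,0,0],1]
  ]
}}

```text
clock: 30.25
tool_pos: [0.5899, -0.2258, 0.1651]
orientation: [[-0.02, 1.0, 0.0], [1.0, 0.02, -0.0], [-0.0, 0.0, -1.0]]
wrist_force: [0.3, 0.1, -0.7]
grip_width: 0.0322
```

```bash
python3 plan.py 0.59 -0.2255 0.26 91.2; python3 -c "
from h import *
s=env.read_state();c=env.camera('wrist');save(c,'w12.png',s=1.5)
c=env.camera('scene');save(c,'s12.png',(90,120,290,270),4)"
```

```text
clock 30.25 pos [ 0.5899 -0.2258  0.1651] yaw 91.16 F [ 0.3  0.1 -0.7] w 0.0322 q [-28.  21.  93.   0.  66. -29.]
rot [ 0.02  0.01 -0.04] then shift cm [ 0.03  0.02 -9.49]
```

View pics/s12.png

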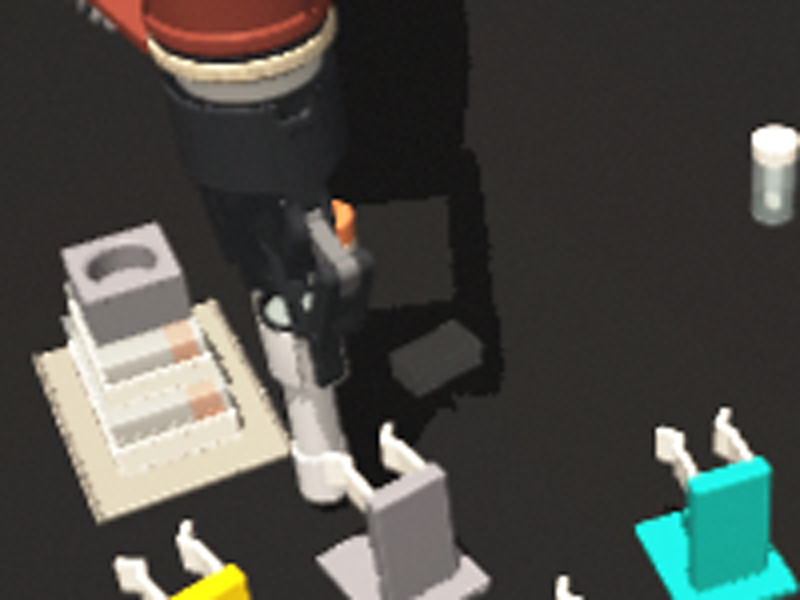

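View pics/w12.png

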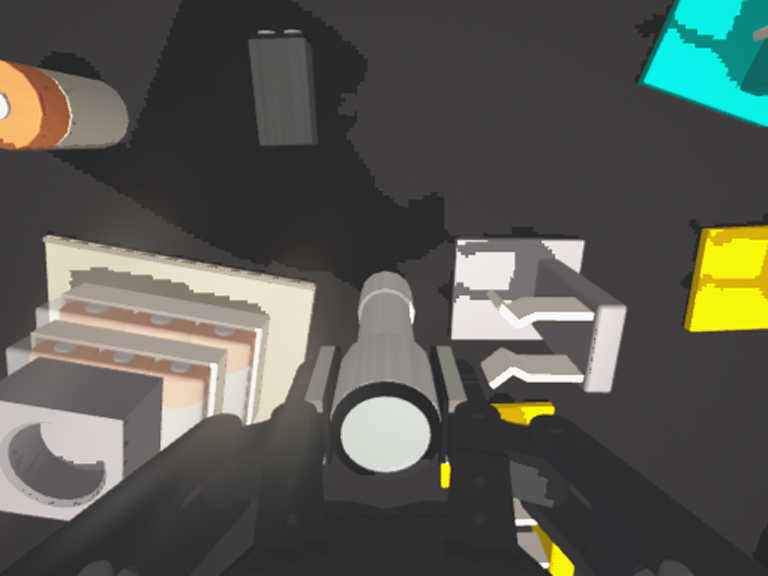

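The flashlight is free of the clip, and the tower is intact. I raise it and check its tilt and the well's position.

>>> {"method": "apply_moves", "body": {
  "steps": [
    [[0,0,0],[0,-0.5,-1],1],
    [[0,0,0],[0,-0.5,-2],1],
    [[0,0,0],[0,0,-3],1],
    [[0,0,0],[0,0,-3],1],
    [[0,0,0],[0,0,-2],1],
    [[0,0,0],[0,0,-1],1],
    [[0,0,0],[0,0,0],1],
    [[0,0,0],[0,0,0],1],
    [[0,0,0],[0,0,0],1]
  ]
}}

```text
clock: 31.1
tool_pos: [0.5792, -0.2255, 0.2829]
orientation: [[-0.021, 1.0, -0.003], [1.0, 0.021, 0.002], [0.002, -0.003, -1.0]]
wrist_force: [0.4, 0.5, -2.1]
grip_width: 0.0325
```

```bash
cat > tilt.py <<'E'
from h import *
from scipy.optimize import least_squares
s=env.read_state();c=env.camera('wrist');W=cloud(c,s);L=(W-s['tool_pos'])@np.array(s['orientation'])*1000
z=L[...,2];near=(np.hypot(L[...,0],L[...,1])<45)
top=near&(abs(L[...,1])<15)&(z>15)&(z<50);zt=np.percentile(z[top],20)
q=L[top&(abs(z-zt)<4)];print('top z',zt,'centre',((q.max(0)+q.min(0))/2).round(1),np.ptp(q,0).round(1))
for n,a,b,r in (('head',6,30,17),('barrel',46,88,12),('cap',92,118,14)):
    m=near&(abs(L[...,1])<14.)&(z>zt+a)&(z<zt+b); q=L[m]
    if len(q)<40: print(n,len(q)); continue
    f=lambda p:np.hypot(q[:,0]-p[0],q[:,1]-p[1])-r
    o=least_squares(f,[0,0],loss='soft_l1');print(n,len(q),'axis x,y',o.x.round(2),'rms',np.sqrt(np.mean(o.fun**2)).round(2),'z',q[:,2].mean().round(1))
m=near&(abs(L[...,1])<25)&(z>zt+20)&(z<zt+135);print('maxz-zt',np.percentile(z[m],[99,99.9])-zt)
c=env.camera('top');W=cloud(c);print(rect(W,.465,-.265,.04,.095,.11))
E
python3 tilt.py; python3 plan.py 0.4646 -0.2655 0.28 91.2
```

```text
top z 34.98647296283829 centre [-0.5 -0.  36.2] [34.6 30.   5.5]
head 1327 axis x,y [-1.19 -0.17] rms 0.29 z 51.9
barrel 806 axis x,y [-0.83 -0.11] rms 0.21 z 100.5
cap 344 axis x,y [-1.01 -0.04] rms 0.32 z 139.0
maxz-zt [117.29609721 119.54235728]
(array([0., 0.]), array([0., 0.]), 0.0, 0, np.float64(nan), array([nan, nan]))
clock 31.2 pos [ 0.5791 -0.2255  0.2825] yaw 91.18 F [-0.   0.  -1.7] w 0.0326 q [-29.  13.  89.  -0.  78. -30.]
rot [-0.2  -0.11 -0.02] then shift cm [ -3.76 -11.53   0.25]
  return _methods._mean(a, axis=axis, dtype=dtype,
  ret = ret.dtype.type(ret / rcount)
  ret = um.true_divide(
```

The flashlight hangs straight, with its axis at tool (-1.0, -0.1) mm and its tail 155 mm below the TCP. I measure the stand from here too.

```bash
python3 - <<'E' 2>/dev/null
from h import *
s=env.read_state()
c,W=wrist('w13.png',dict(stand=(.465,-.265,.04,.095,.11)))
c=env.camera('scene');W=cloud(c);print('scene',*rect(W,.465,-.265,.045,.095,.11))
c=env.camera('top');W=cloud(c);save(c,'t13.png',(260,120,400,260),4)
E
```

```text
stand [ 464. -265.] [53.2 52.9] 80.3 2028 0.1011 [ 0.4633 -0.263 ]
scene [ 464.  -265.7] [52.2 58.1] 169.5 369 0.103 [ 0.4696 -0.2666]
```

View pics/w13.png

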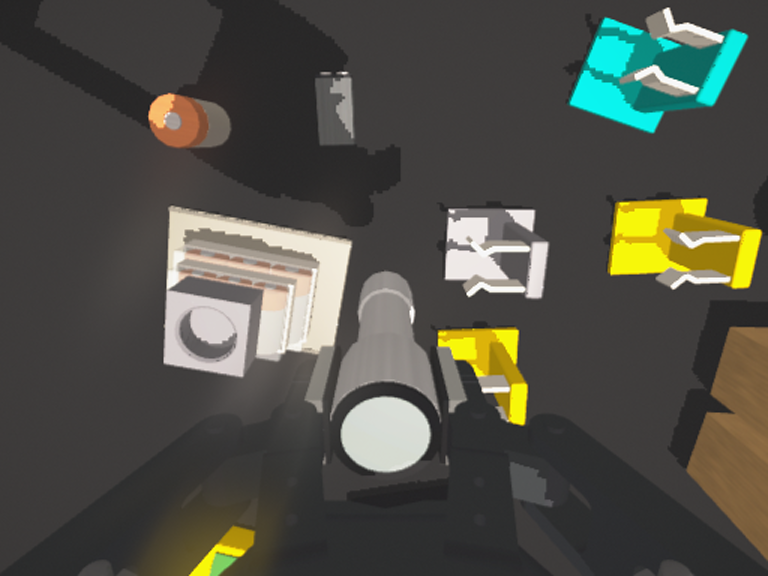

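The well is at (210,330), centre (464.2, -265.1) mm, and three views agree. I move over it.

>>> {"method": "apply_moves", "body": {
  "steps": [
    [[0,0,0],[-0.3,-0.96,0],1],
    [[0,0,0],[-0.6,-1.93,0],1],
    [[0,0,0],[-0.6,-1.93,0],1],
    [[0,0,0],[-0.6,-1.93,0],1],
    [[0,0,0],[-0.6,-1.93,0],1],
    [[0,0,0],[-0.6,-1.93,0],1],
    [[0,0,0],[-0.32,-0.95,0],1],
    [[0,0,0],[0,0,0],1],
    [[0,0,0],[0,0,0],1],
    [[0,0,0],[0,0,0],1]
  ]
}}

```text
clock: 32.18
tool_pos: [0.4657, -0.2644, 0.2851]
orientation: [[-0.02, 1.0, 0.001], [1.0, 0.02, -0.0], [-0.0, 0.001, -1.0]]
wrist_force: [-0.3, -0.5, -1.1]
grip_width: 0.0323
```

```bash
python3 plan.py 0.4643 -0.2641 0.240 91.2; python3 -c "
from h import *
s=env.read_state();c=env.camera('wrist');save(c,'w14.png',s=1.5)
c=env.camera('scene');save(c,'s14.png',(70,120,220,250),5)"
```

```text
clock 32.18 pos [ 0.4657 -0.2644  0.2851] yaw 91.17 F [-0.3 -0.5 -1.1] w 0.0323 q [-38.   1. 102.   0.  77. -39.]
rot [ 0.05  0.01 -0.03] then shift cm [ 0.04 -0.14  4.51]
```

View pics/w14.png

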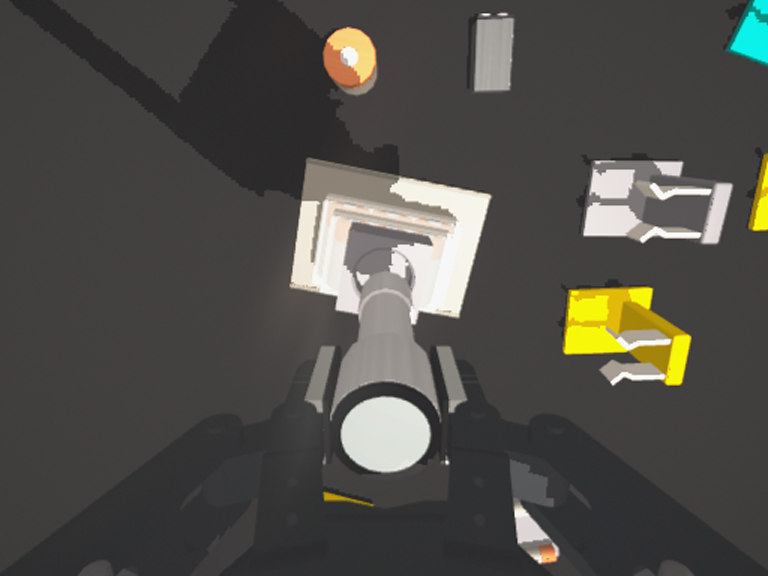

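View pics/s14.png

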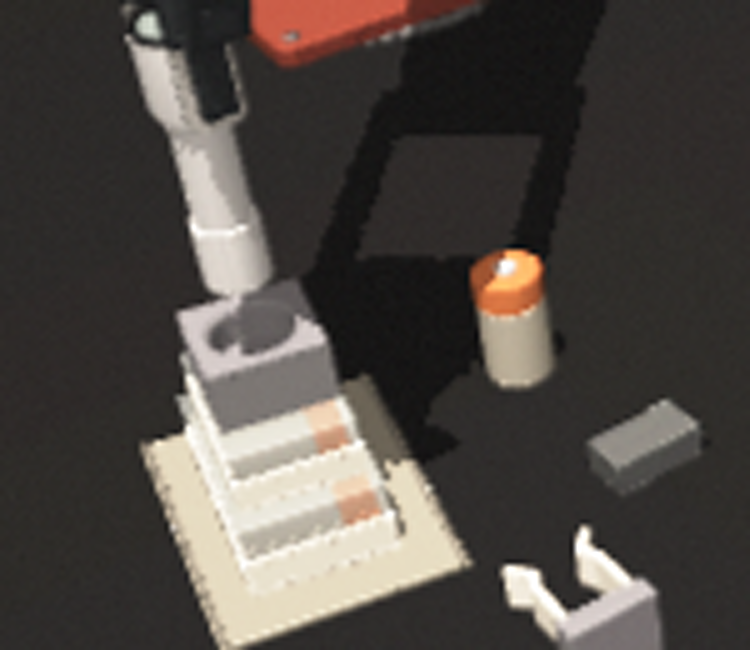

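The flashlight is directly above the well: image columns 385 (axis) and 384 (well) in the wrist view. I lower slowly.

>>> {"method": "apply_moves", "body": {
  "steps": [
    [[0,0,0],[0.04,-0.14,1],1],
    [[0,0,0],[0,0,1],1],
    [[0,0,0],[0,0,0.4],1],
    [[0,0,0],[0,0,0],1],
    [[0,0,0],[0,0,0],1],
    [[0,0,0],[0,0,0],1]
  ]
}}

```text
clock: 32.78
tool_pos: [0.4639, -0.2642, 0.2609]
orientation: [[-0.021, 1.0, -0.0], [1.0, 0.021, 0.0], [0.0, -0.0, -1.0]]
wrist_force: [0.6, -0.1, -1.8]
grip_width: 0.0325
```

```bash
python3 plan.py 0.4643 -0.2641 0.239 91.2
```

```text
clock 32.78 pos [ 0.4639 -0.2642  0.2609] yaw 91.18 F [ 0.6 -0.1 -1.8] w 0.0325 q [-38.   2. 104.   0.  74. -39.]
rot [-0.   -0.   -0.02] then shift cm [0.   0.04 2.19]
```

>>> {"method": "apply_moves", "body": {
  "steps": [
    [[0,0,0],[0,0,0.5],1],
    [[0,0,0],[0,0,0.5],1],
    [[0,0,0],[0,0,0.4],1],
    [[0,0,0],[0,0,0.4],1],
    [[0,0,0],[0,0,0.3],1],
    [[0,0,0],[0,0,0],1],
    [[0,0,0],[0,0,0],1],
    [[0,0,0],[0,0,0],1]
  ]
}}

```text
clock: 33.45
tool_pos: [0.4637, -0.2641, 0.2399]
orientation: [[-0.021, 1.0, -0.0], [1.0, 0.021, 0.0], [0.0, -0.0, -1.0]]
wrist_force: [-0.1, 0.2, -1.4]
grip_width: 0.0326
```

```bash
python3 plan.py 0.4643 -0.2641 0.239 91.2
```

```text
clock 33.45 pos [ 0.4637 -0.2641  0.2399] yaw 91.18 F [-0.1  0.2 -1.4] w 0.0326 q [-38.   3. 105.   0.  72. -39.]
rot [-0.   -0.   -0.02] then shift cm [0.   0.06 0.09]
```

Still no contact, so I creep down until the force shows it.

>>> {"method": "apply_moves", "body": {
  "steps": [
    [[0,0,0],[0,0,0.1],1],
    [[0,0,0],[0,0,0],1],
    [[0,0,0],[0,0,0],1]
  ]
}}

```text
clock: 33.7
tool_pos: [0.4638, -0.2642, 0.2391]
orientation: [[-0.021, 1.0, 0.0], [1.0, 0.021, -0.0], [-0.0, 0.0, -1.0]]
wrist_force: [0.3, -0.2, 0.5]
grip_width: 0.0325
```

>>> {"method": "apply_moves", "body": {
  "steps": [
    [[0,0,0],[0,0,0.1],1],
    [[0,0,0],[0,0,0],1],
    [[0,0,0],[0,0,0],1]
  ]
}}

```text
clock: 33.95
tool_pos: [0.464, -0.2644, 0.2391]
orientation: [[-0.021, 1.0, 0.001], [1.0, 0.021, -0.001], [-0.001, 0.001, -1.0]]
wrist_force: [-1.7, 0.6, 6.4]
grip_width: 0.0325
```

Contact came at exactly the predicted height (0.239). I release and rise.

>>> {"method": "apply_moves", "body": {
  "steps": [
    [[0,0,0],[0,0,-0.1],1],
    [[0,0,0],[0,0,0],1],
    [[0,0,0],[0,0,0],0],
    [[0,0,0],[0,0,0],-1],
    [[0,0,0],[0,0,0],-1],
    [[0,0,0],[0,0,0],-1],
    [[0,0,0],[0,0,0],-1],
    [[0,0,0],[0,0,0],-1],
    [[0,0,0],[0,0,0],-1],
    [[0,0,0],[0,0,0],-1]
  ]
}}

```text
clock: 34.78
tool_pos: [0.4637, -0.2641, 0.2389]
orientation: [[-0.021, 1.0, 0.0], [1.0, 0.021, 0.0], [0.0, 0.0, -1.0]]
wrist_force: [0.3, 0.1, -0.3]
grip_width: 0.0854
```

>>> {"method": "apply_moves", "body": {
  "steps": [
    [[0,0,0],[0,0,-1],-1],
    [[0,0,0],[0,0,-2.5],-1],
    [[0,0,0],[0,0,-3.5],-1],
    [[0,0,0],[0,0,-3.5],-1],
    [[0,0,0],[0,0,-2],-1],
    [[0,0,0],[0,0,-1],-1],
    [[0,0,0],[0,0,0],-1],
    [[0,0,0],[0,0,0],-1]
  ]
}}

```text
clock: 35.45
tool_pos: [0.4636, -0.2641, 0.3735]
orientation: [[-0.021, 1.0, -0.0], [1.0, 0.021, 0.0], [0.0, -0.0, -1.0]]
wrist_force: [-0.4, 0.2, -0.8]
grip_width: 0.0854
```

```bash
python3 - <<'E' 2>/dev/null
from h import *
s=env.read_state();print(s['tool_pos'],s['grip_width'],s['wrist_force'])
c,W=wrist('w15.png',dict(flash=(.465,-.265,.03,.19,.22),stand=(.465,-.265,.04,.097,.11),vial=(.547,.123,.03,.045,.07),dc=(.441,-.137,.03,.045,.07),blk=(.539,-.125,.04,.01,.025)))
c=env.camera('scene');save(c,'s15.png',(70,80,290,250),3.5);W=cloud(c)
for n,a in dict(flash=(.465,-.265,.03,.195,.22),vial=(.547,.123,.03,.045,.07),dc=(.441,-.137,.03,.045,.07),blk=(.539,-.125,.04,.01,.025)).items(): print(n,*rect(W,*a))
E
```

```text
[ 0.4636054  -0.26405583  0.37352105] 0.08540337588226136 [-0.418452    0.15236895 -0.77129576]
flash [ 463.7 -264.4] [33.1 33. ] 46.0 1178 0.2037 [ 0.4638 -0.2626]
stand [ 464.1 -264.5] [51.6 52.1] 170.4 849 0.1014 [ 0.4609 -0.2514]
vial [0. 0.] [0. 0.] 0.0 0 nan [nan nan]
dc [ 440.3 -135.2] [32.4 31.9] 89.8 636 0.0588 [ 0.4404 -0.1355]
blk [ 538.5 -123.1] [26.2 49.8] 92.0 786 0.017 [ 0.5379 -0.1235]
flash [ 464.9 -266. ] [32.4 35.2] 166.9 201 0.2054 [ 0.4715 -0.267 ]
vial [546.5 124.6] [25.5 30.4] 139.6 103 0.0582 [0.5497 0.1217]
dc [ 441.8 -137.2] [33.2 32.7] 47.7 163 0.0599 [ 0.4471 -0.1386]
blk [ 539.8 -124.8] [28.4 50.8] 90.2 224 0.0189 [ 0.5437 -0.1274]
```

View pics/w15.png

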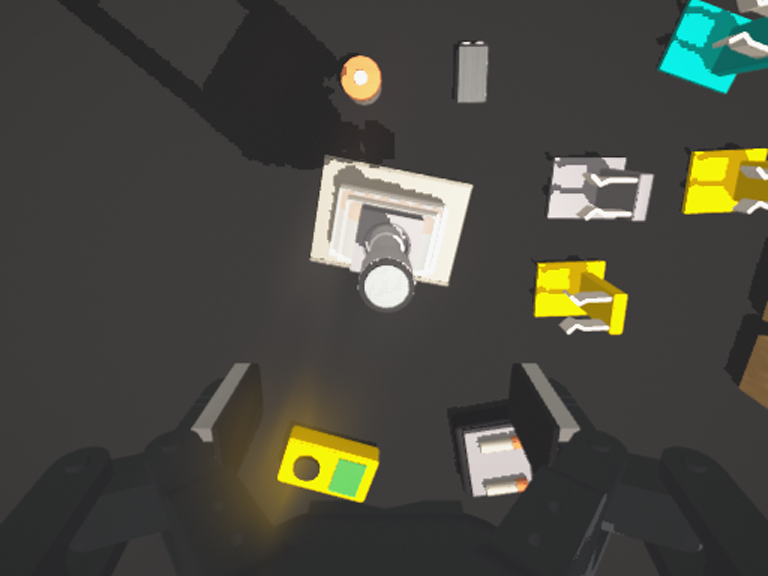

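View pics/s15.png

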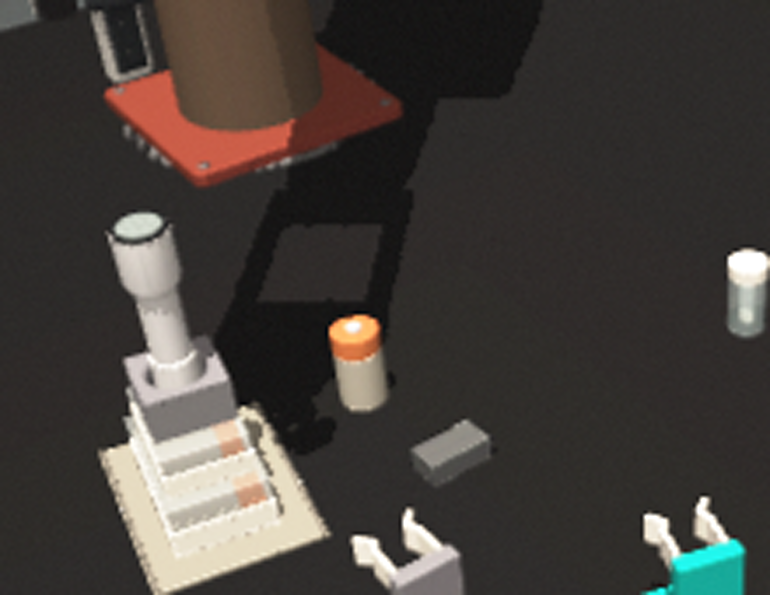

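The flashlight top is at 203.7 mm (204 expected), centred over the stand and upright. The gripper is well clear and the bystanders are where they were. I hand it in.

```bash
python3 -c "
from h import *
print(env.sign_off())"
```

```text
the job is handed in; nothing more can be done
None
```

The tower is built and the job was handed in at about 36 s; the hand-in reports no verdict. I stacked the larger box on the mat, the smaller box on it and the stand on top. Then I pulled the flashlight level out of the grey clip and lowered it into the well until it touched the floor.

| Item | Measured centre (mm) | Measured against |
|---|---|---|
| Mat | (466.6, -266.9) | long side at about 170° |
| Larger box | (466.8, -266.5) | under 1 mm from the mat's centre, long side at 170° |
| Smaller box | (465.8, -265.9) | about 1 mm from the larger box's centre, long side at 170° |
| Stand | (464.1, -264.5) | about 2 mm from the smaller box's centre, top at 101 mm |
| Flashlight | (463.7, -264.4) | within 1 mm of the stand's centre, top at 203.7 mm (204 expected when seated) |

- **Boxes:** their last measurement was before the flashlight went in. Afterwards I remeasured only the stand and the flashlight.
- **Flashlight upright:** its tilt was measured while it hung in the gripper (straight). After release I judged it from its top's height and centring and from the pictures.
- **Bystanders:** the vial, D cell and 9 V block measured within about 2 mm of where they started. I did not remeasure the tub, but the arm never went near it.
- **Robot:** the gripper was open and well clear above the tower.
- **Disagreements:** the top and wrist cameras differed by 2–3 mm on some positions. An early depth-based fit of the mat was unusable, so I replaced it with one projected onto the mat's plane. The final checks showed no failures.

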